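# Open, wind and start a clockwork vial mixer

### The job

Take the flat-bladed spatula from the rubber mat, pry up the cover of the clockwork vial mixer with its blade at the notch and fold the cover right back, then lay the spatula back on the mat. Next wind the key clockwise (seen from above), turn by partial turn, until it will go no further, and last swing the mixer's lever right over to its far side. Leave the other things on the bench where they are.

Things in the scene. Friction and masses are not known exactly. Their poses are not given: they have to be found in the camera images.
- mixer: slate-grey clockwork vial mixer fixed on the bench; origin on the bench under the key. Its square well is 170 x 170 mm, 80 mm tall; a 45 mm tall deck, 170 x 100 mm, adjoins it on +y. Its axes: x level, away from the robot (up to 0.25 rad askew), y to the left, z up
- notch (a point): the pry notch: a slot 70 mm wide (y) and 11 mm tall at the top middle of the well's 7 mm thick front wall, just under the cover's front edge; behind it the well is hollow (the key stays over 50 mm away). The point is at the slot's centre on the outer face, 74.5 mm above the bench; axes as the mixer's, x goes straight in
- cover_edge (a point): middle of the cover's front edge, on its underside. The cover is a square of 170 x 170 mm, 5 mm thick, 0.12 kg, a slate frame round a clear window, flush with the mixer's top at 80 mm; no handle
- cover_hinge (a point): middle of the cover's hinge line, which runs along the mixer's y at the far top edge of the well, 170 mm from cover_edge
- cover (a joint): cover angle in rad: 0 shut, 1.57 upright, stop at 2.7 (folded back beyond the mixer). Light damped hinge, no catch: it falls shut again when let go below 1.5 and falls gently fully open by itself beyond 1.65
- key_grip (a point): centre of the key's wing, on the key's upright axis, in the middle of the well under the cover, 58 mm above the bench. The wing is a steel bar 60 mm long (the point's x), 12 mm thick (y), 36 mm tall (z, up); its top is 4 mm below the well's rim and its underside is 24 mm over the well's floor. The well is 156 mm square inside, empty but for the key
- key (a joint): key angle in rad, growing clockwise seen from above; starts at 0.3 to 0.7, stop at 3.6 (fully wound). It stiffens from 0.07 to 0.11 N m as the spring winds, and stays where it is let go, but turning it back unwinds it
- run_lever_tip (a point): centre of the 26 mm black ball at the end of the mixer's lever, standing on the deck to the left of the well, in front of a low wheel of vials (tops 100 mm above the bench). Near its start the ball is about 137 mm above the bench; the lever is 80 mm long and its pivot is 67 mm above the bench
- run_lever (a joint): lever angle in rad: starts near 0, leaning 0.5 rad toward the mixer's front; grows as it swings along the mixer's x to its stop at 1.0, leaning 0.5 rad the other way. Stays where left; about 1 N at the ball
- spatula_grip (a point): grip point at half height of the handle of the spatula, which is 195 mm long, 0.12 kg, lying flat. Black handle 100 x 18 mm, 22 mm tall, from 67.5 mm behind this point to 32.5 mm ahead (+x); then a flat steel blade 95 x 20 mm, 2.5 mm thick, at half the handle's height. Balance point about 10 mm ahead
- spatula_tip (a point): middle of the end of the spatula's blade, 127.5 mm along +x from spatula_grip
- mat_top (a point): centre of the top of the grey rubber mat, 230 mm (x) by 150 mm (y), 3 mm thick, fixed on the bench; spatula and brush lie on it side by side along its x, about 76 mm apart, either one on either side
- brush: bystander: flat brush, 180 mm long, black round handle 20 mm thick, beside the spatula on the mat; origin under its middle
- bottle: bystander: amber bottle, 72 mm across, 170 mm tall; origin under its middle
- jar: bystander: glass jar, 70 mm across, 90 mm tall; origin under its middle
- vial_rack: bystander: pale blue rack of capped vials, 120 x 80 mm, about 60 mm tall; origin under its middle
- beaker: bystander: glass beaker, 68 mm across, 85 mm tall; origin under its middle
- tip_box: bystander: pale box with grey lid, 87 x 122 x 70 mm; origin under its middle
- dish: bystander: flat shut glass dish, 90 mm across, 16 mm tall; origin under its middle
Things that resemble listed ones, but are neither listed nor needed, are in the scene too. What is shaped like the part that bears spatula_grip but orange or pink is not meant.

How it is judged:
By the outcome, as a careful person would: the job done as asked, in the order asked, and still so for the second after the job is handed in, with the robot touching nothing.
It also fails if it takes over 72 s, if anything falls off the work surface, if the arm or the gripper's body presses on something with over 40 N, if the wrist force passes 120 N, or if a joint passes its speed limit or range.

### The arm

A 6-joint arm with a two-finger parallel gripper is mounted at the origin on the work surface. World frame = base frame: x ahead of the robot, y to its left, z up, the work surface at z = 0. Lengths are in m, angles in rad, forces in N, time in s.
With the tool pointing down it reaches from about 0.25 to 0.775 m from the base axis. Payload 4 kg.
Tool frame: the origin (TCP) lies midway between the tips of the shut fingers; the grasp point (between the pads) lies 19 mm behind it (robot.tcp_to_grasp is the distance from the TCP to the grasp point, in m); x points along the fingers, y is the direction in which the jaws open and shut, and the axes are right-handed (so a half turn about x gives the same grasp; the last joint's range is limited). The gripper opens to 94 mm and grips with 3 to 60 N. Pads are 16 mm wide; open, the fingers measure 119 mm over their backs; the gripper's body (75 mm by 177 mm) begins 78 mm behind the grasp point.
Start: joints at [-1.287, 0.087, 1.371, -0, 1.684, -0.103], TCP at [0.207, -0.509, 0.166] pointing down, gripper open.
Joint ranges: [-3.1, 3.1], [-0.76, 2.03], [0.27, 2.55], [-1.08, 4.22], [0.17, 2.65], [-2.57, 2.57]. Speed limits (rad/s): [2.79, 2.79, 3.14, 3.14, 3.14, 3.14].

### API

Orientations are given as [roll, pitch, yaw] about the fixed x, y, z axes, in that order (R = Rz(yaw) Ry(pitch) Rx(roll)).
In Python, from bench import robot gives the robot as it stands.
- The arm moves only by the tool send_rows, never from a script. Its argument "increments" is a list of rows, each a list of 5 numbers: the opening, from -1 (shut) to 1 (fully open), so that 0 is half open, then the shift along the tool's x, y, z in m, then the turn about the tool's x in rad. In form: [[hand, tx, ty, tz, roll], ...]. A call has 1 to 5 rows; each row is the pose to reach, as a shift and turn from the pose commanded when the call began, along the tool's axes at that moment; what a row does not reach only later rows make up. A row lasts 1/12 s, in which the tool goes at most 41.7 mm and 7.16 degrees, less where a joint would pass 70% of its speed; a pose out of reach is approached as far as the arm can. A call with a gripper value outside its range is refused whole. The fingers move at their own pace and stop on an object; the grip force is fixed at half the most. Time passes only in rows, so rows that repeat a pose let the fingers close. It gives the time, the measured TCP pose, the force and the opening at its end, in the units of the state.
- robot.get_obs(): the state, without advancing time (a new reading comes with each control period).
- robot.snapshot(name): name is "side" or "top"; returns a dict with "image" (384x512x3 uint8, red, green, blue), "intrinsics" (3x3 intrinsics, pixels), "world_from_camera" (4x4, takes a point from camera to world coordinates). Camera axes: x right, y down, z forward; pixel columns grow to the right and rows downward; lengths in m; the calibration is good to about 2 mm. A picture is of the moment at which its call begins. There is no depth.
- robot.close_job(): hands the job in, once; it reports no verdict.
The state is a dict: "time": time; "joint_positions": joint angles; "qvel": joint speeds; "joint_torque": joint torques, N m; "tool_pos": TCP position; "ee_rot": TCP orientation; "wrist_force": force on the tool from outside, world axes, zero at the start; "wrist_torque": the same for the moment, N m; "width": finger opening in m.
Only numpy, scipy, OpenCV 4.12 (cv2) and the standard library are available. Lean on these libraries where they do the work, as an engineer would, in place of code of your own. Each camera call takes 0.05 s, during which the arm holds its last target.

## Working session

There is one attempt and no reset: what is moved stays moved. The work goes in short steps, Python scripts to look and compute and a tool call to move; the robot and the scene stay as the last step left them, time stands still between calls to the robot, and variables do not carry over. Pictures are saved under pics/ and viewed, and the job is handed in when it is done.

Besides the shell and the picture viewer there is one more tool, called after "Emit:" as name(argument=value, ...), one argument or row to a line, values as JSON. send_rows: Moves the arm, as the interface text tells. Its arguments: {"type":"object","properties":{"increments":{"type":"array"}},"required":["increments"]}

```bash
ls; mkdir -p pics; cat > h.py <<'E'
import numpy as np, cv2, json
from bench import robot
def snap(n,f):
    s=robot.snapshot(n); im=s["image"]; cv2.imwrite(f"pics/{f}.png",im[:,:,::-1]); 
    np.savez(f"pics/{f}.npz",K=s["intrinsics"],T=s["world_from_camera"],im=im); return s
def load(f): return np.load(f"pics/{f}.npz")
def ray(f,u,v):
    d=load(f);K=d["K"];T=d["T"]; r=T[:3,:3]@np.linalg.inv(K)@np.array([u,v,1.]); return T[:3,3],r/np.linalg.norm(r)
def atz(f,u,v,z):
    o,r=ray(f,u,v); return o+r*(z-o[2])/r[2]
def tri(*obs):
    A=np.zeros((3,3));b=np.zeros(3);L=[]
    for f,u,v in obs:
        o,r=ray(f,u,v);P=np.eye(3)-np.outer(r,r);A+=P;b+=P@o;L.append((o,P))
    x=np.linalg.solve(A,b); return x,[float(np.linalg.norm(P@(x-o))) for o,P in L]
def proj(f,p):
    d=load(f);q=np.linalg.inv(d["T"])@np.append(p,1); u=d["K"]@q[:3]; return u[:2]/u[2]
def obs():
    o=robot.get_obs(); print({k:np.round(v,4).tolist() for k,v in o.items()})
E
python3 - <<'E'
from h import *
np.set_printoptions(precision=4,suppress=True)
obs()
print(robot.tcp_to_grasp)
for n in("top","side"):
    s=snap(n,n+"0"); print(s["intrinsics"],s["world_from_camera"])
E
```

```text
pics
{'time': 0.0, 'joint_positions': [-1.2871, 0.088, 1.3722, -0.0, 1.6836, -0.1031], 'qvel': [-0.002, -0.0007, -0.0015, 0.0009, 0.0011, 0.0002], 'joint_torque': [0.0, -34.0175, -30.2426, 0.0718, 0.0331, -0.0002], 'tool_pos': [0.2073, -0.5088, 0.1645], 'ee_rot': [-1.6557, 1.5686, 1.8726], 'wrist_force': [-0.6301, 0.0463, 0.6292], 'wrist_torque': [-0.0349, -0.0244, -0.0001], 'width': 0.0937}
0.0188
[[399.7605   0.     256.4108]
 [  0.     399.7605 193.2309]
 [  0.       0.       1.    ]] [[ 0.0233 -0.9955  0.0915  0.3821]
 [-0.9994 -0.0254 -0.0223  0.0526]
 [ 0.0245 -0.091  -0.9956  1.3544]
 [ 0.      0.      0.      1.    ]]
[[477.3073   0.     251.6126]
 [  0.     477.3073 191.1121]
 [  0.       0.       1.    ]] [[-0.9937 -0.0566  0.0968  0.309 ]
 [-0.1122  0.4798 -0.8702  1.4951]
 [ 0.0028 -0.8756 -0.4831  0.9183]
 [ 0.      0.      0.      1.    ]]
```

View pics/top0.png

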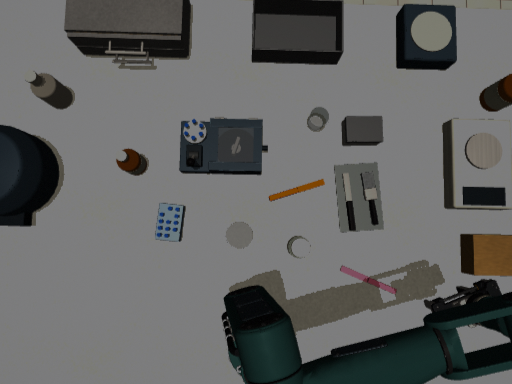

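View pics/side0.png

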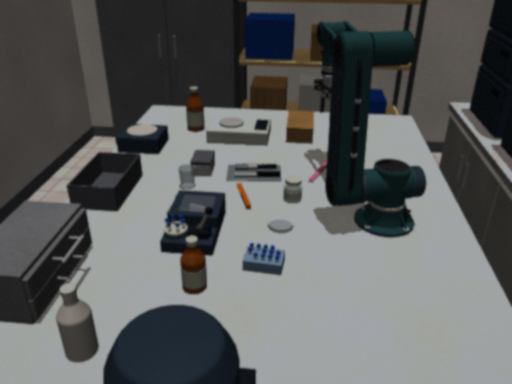

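```bash
python3 - <<'E'
from h import *
im=cv2.imread("pics/top0.png")
cv2.imwrite("pics/t_mat.png",cv2.resize(im[150:240,320:400],None,fx=7,fy=6.5,interpolation=cv2.INTER_CUBIC))
cv2.imwrite("pics/t_mix.png",cv2.resize(im[105:185,170:280],None,fx=7,fy=7,interpolation=cv2.INTER_CUBIC))
im=cv2.imread("pics/side0.png")
a=cv2.resize(im[150:200,215:295],None,fx=6,fy=6,interpolation=cv2.INTER_CUBIC)
b=cv2.resize(im[180:260,155:235],None,fx=6,fy=6,interpolation=cv2.INTER_CUBIC)
cv2.imwrite("pics/s_mat.png",a);cv2.imwrite("pics/s_mix.png",b)
E
```

```text
(no output)
```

View pics/t_mat.png

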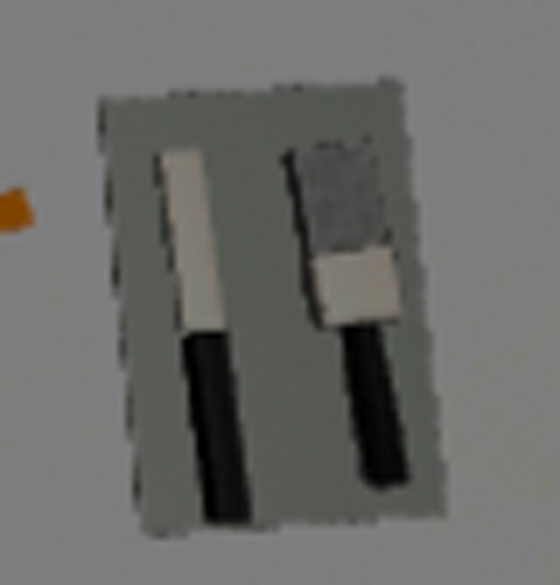

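View pics/t_mix.png

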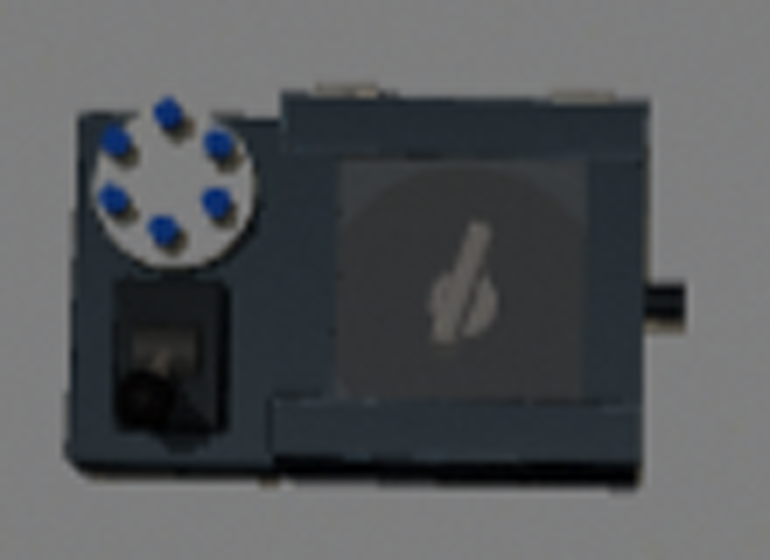

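View pics/s_mat.png

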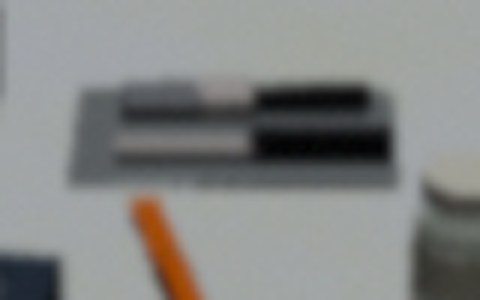

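View pics/s_mix.png

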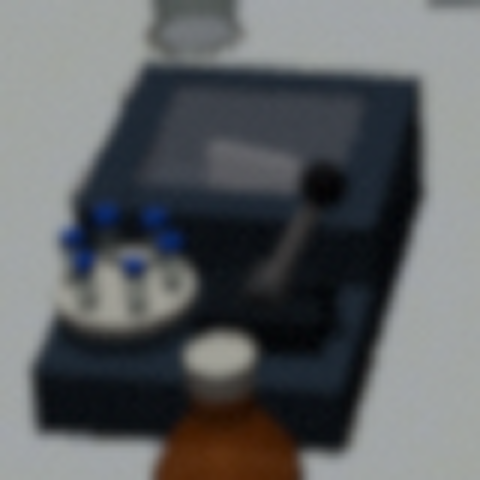

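```bash
python3 - <<'E'
from h import *
np.set_printoptions(precision=4,suppress=True)
def m(u,v): return 320+(u+.5)/7-.5,150+(v+.5)/6.5-.5
def x(u,v): return 170+(u+.5)/7-.5,105+(v+.5)/7-.5
print("spat tip",atz("top0",*m(184,150),.014)," handle end",atz("top0",*m(227,524),.025))
print("blade/handle", atz("top0",*m(205,331),.02))
for c in [(100,98),(402,82),(445,515),(143,535)]: print("mat",atz("top0",*m(*c),.003))
for c in [(283,93),(648,102),(638,462),(270,462)]: print("cover",atz("top0",*x(*c),.08))
print("front bottom",atz("top0",*x(640,490),.0),atz("top0",*x(75,475),.0),atz("top0",*x(80,112),.045))
print("ball",atz("top0",*x(143,398),.137))
print("key",atz("top0",*x(480,225),.076),atz("top0",*x(443,340),.076))
def s(u,v): return 155+(u+.5)/6-.5,180+(v+.5)/6-.5
def sm(u,v): return 215+(u+.5)/6-.5,150+(v+.5)/6-.5
print("ball",tri(("side0",*s(322,184)),("top0",*x(143,398))))
for a,b in [((147,68),(648,102)),((418,80),(638,462)),((75,200),(283,93)),((380,228),(270,462))]:
  print("cover tri",tri(("side0",*s(*a)),("top0",*x(*b))))
print("spat tip tri",tri(("side0",*sm(113,144)),("top0",*m(184,150))))
print("spat handle end top",tri(("side0",*sm(390,138)),("top0",*m(227,524))))
print("spat handle front top",tri(("side0",*sm(256,137)),("top0",*m(205,331))))
for o in ["jar","bottle"]: pass
for nm,u,v,z in [("orange end",270,198,.02),("orange end2",324,181,.02),("dish",239,235,.016),("jar",300,247,.09),("rack",169,222,.06),("bottle",124,156,.17),("beaker",318,118,.08),("box",362,130,.07)]: print(nm,atz("top0",u,v,z))
E
```

```text
spat tip [ 0.5833 -0.2801  0.014 ]  handle end [ 0.3888 -0.2985  0.025 ]
blade/handle [ 0.4881 -0.2891  0.02  ]
mat [ 0.6116 -0.2414  0.003 ]
mat [ 0.6243 -0.3907  0.003 ]
mat [ 0.396  -0.4107  0.003 ]
mat [ 0.3822 -0.2635  0.003 ]
cover [0.7412 0.1805 0.08  ]
cover [0.742 0.011 0.08 ]
cover [0.5728 0.0119 0.08  ]
cover [0.5683 0.1806 0.08  ]
front bottom [0.571  0.0081 0.    ] [0.571 0.283 0.   ] [0.7389 0.28   0.045 ]
ball [0.5867 0.2314 0.137 ]
key [0.6825 0.0876 0.076 ] [0.6279 0.1032 0.076 ]
ball (array([0.5867, 0.2311, 0.1388]), [0.00021227660570034872, 0.00021227660570015126])
cover tri (array([0.7413, 0.0108, 0.0781]), [0.001223379191395611, 0.001223379191395703])
cover tri (array([0.573, 0.012, 0.081]), [0.0003026164080306052, 0.0003026164080305655])
cover tri (array([0.7386, 0.1797, 0.087 ]), [0.0005732287277044909, 0.000573228727704548])
cover tri (array([0.5674, 0.1804, 0.0816]), [0.0006361273959770979, 0.0006361273959772678])
spat tip tri (array([ 0.5838, -0.2807,  0.0117]), [0.00012740456638730431, 0.00012740456638746028])
spat handle end top (array([ 0.3898, -0.3003,  0.0181]), [0.0010026681485112226, 0.0010026681485112785])
spat handle front top (array([ 0.4861, -0.2895,  0.0187]), [0.0020883224139144206, 0.002088322413914347])
orange end [ 0.4898 -0.0232  0.02  ]
orange end2 [ 0.552  -0.2045  0.02  ]
dish [0.3641 0.0773 0.016 ]
jar [ 0.3319 -0.1168  0.09  ]
rack [0.4011 0.3024 0.06  ]
bottle [0.5922 0.4228 0.17  ]
beaker [ 0.7514 -0.1716  0.08  ]
box [ 0.7183 -0.3194  0.07  ]
```

```bash
cat >> h.py <<'E'
from scipy.spatial.transform import Rotation as Ro
def R(): return Ro.from_euler('xyz',robot.get_obs()["ee_rot"]).as_matrix()
def plan(dest,heading=None,R0=None,p0=None):
    """increments (tool axes) to dest TCP; heading = world ccw angle of jaw axis y (mod pi)"""
    R_=R() if R0 is None else R0; p=np.array(robot.get_obs()["tool_pos"]) if p0 is None else p0
    d=R_.T@(np.array(dest)-p); h=np.arctan2(R_[1,1],R_[0,1]); out=dict(t=np.round(d,4).tolist(),h=round(h,4))
    if heading is not None:
        r=-(heading-h); r=(r+np.pi/2)%np.pi-np.pi/2; out['roll']=round(r,4)
    return out
E
python3 - <<'E'
from h import *
np.set_printoptions(precision=4,suppress=True)
print(R())
print(plan([.456,-.2922,.1],.095+np.pi/2)); print(plan([.456,-.2922,.1],.095-np.pi/2))
E
```

```text
[[-0.0005  0.3773 -0.9261]
 [ 0.0019 -0.9261 -0.3773]
 [-1.     -0.002  -0.0002]]
{'t': [0.0649, -0.1067, -0.312], 'h': np.float64(-1.184), 'roll': np.float64(0.2918)}
{'t': [0.0649, -0.1067, -0.312], 'h': np.float64(-1.184), 'roll': np.float64(0.2918)}
```

Emit:
send_rows(
  increments=[
    [0,0.04,-0.107,-0.312,0.292],
    [0,0.04,-0.107,-0.312,0.292],
    [0,0.04,-0.107,-0.312,0.292],
    [0,0.04,-0.107,-0.312,0.292],
    [0,0.04,-0.107,-0.312,0.292],
  ],
)

```text
time: 0.52
tool_pos: [0.3599, -0.3757, 0.1406]
ee_rot: [-1.038, 1.57, 2.197]
wrist_force: [0.2, -0.2, -0.4]
width: 0.0642
```

```bash
python3 - <<'E'
from h import *
obs(); print(plan([.456,-.2922,.07],.095+np.pi/2))
E
```

```text
{'time': 0.5167, 'joint_positions': [-0.916, 0.0278, 1.4827, 0.0, 1.6318, 0.561], 'qvel': [0.961, 0.0331, 0.0865, 0.0005, -0.1291, 0.9413], 'joint_torque': [-3.9657, -32.5463, -29.7954, 0.0367, 0.313, -0.7624], 'tool_pos': [0.3599, -0.3757, 0.1406], 'ee_rot': [-1.0385, 1.5701, 2.197], 'wrist_force': [0.2096, -0.2474, -0.3892], 'wrist_torque': [-0.0192, -0.0028, -0.0252], 'width': 0.0642}
{'t': [0.0706, -0.0741, -0.1036], 'h': np.float64(-1.477), 'roll': np.float64(-0.0012)}
```

Emit:
send_rows(
  increments=[
    [0,0.07,-0.072,-0.1,0],
    [0,0.07,-0.072,-0.1,0],
    [0,0.07,-0.072,-0.1,0],
    [0,0.07,-0.072,-0.1,0],
    [0,0.07,-0.072,-0.1,0],
  ],
)

```text
time: 0.93
tool_pos: [0.452, -0.2918, 0.0674]
ee_rot: [-0.941, 1.564, 2.3]
wrist_force: [-0.5, 0.1, 0.0]
width: 0.0475
```

```bash
python3 - <<'E'
from h import *
obs(); print(plan([.456,-.2922,.007],.095+np.pi/2)); snap("top","top1");snap("side","side1")
im=cv2.imread("pics/top1.png"); a=cv2.resize(im[150:240,310:410],None,fx=6,fy=6,interpolation=cv2.INTER_CUBIC)
im=cv2.imread("pics/side1.png"); b=cv2.resize(im[110:210,205:305],None,fx=5.4,fy=5.4,interpolation=cv2.INTER_CUBIC)
cv2.imwrite("pics/a1.png",a);cv2.imwrite("pics/b1.png",b)
E
```

```text
{'time': 0.9333, 'joint_positions': [-0.6795, 0.1068, 1.5459, 0.0012, 1.4961, 0.7914], 'qvel': [-0.0602, -0.0323, -0.0351, -0.0436, 0.0292, -0.0368], 'joint_torque': [1.0876, -34.3939, -29.9303, 0.2742, -0.2188, 0.2044], 'tool_pos': [0.452, -0.2918, 0.0674], 'ee_rot': [-0.9409, 1.5636, 2.3005], 'wrist_force': [-0.5001, 0.1404, 0.0297], 'wrist_torque': [0.0343, 0.0669, -0.0082], 'width': 0.0475}
{'t': [0.0604, 0.0011, -0.0042], 'h': np.float64(-1.471), 'roll': np.float64(0.0048)}
```

View pics/a1.png

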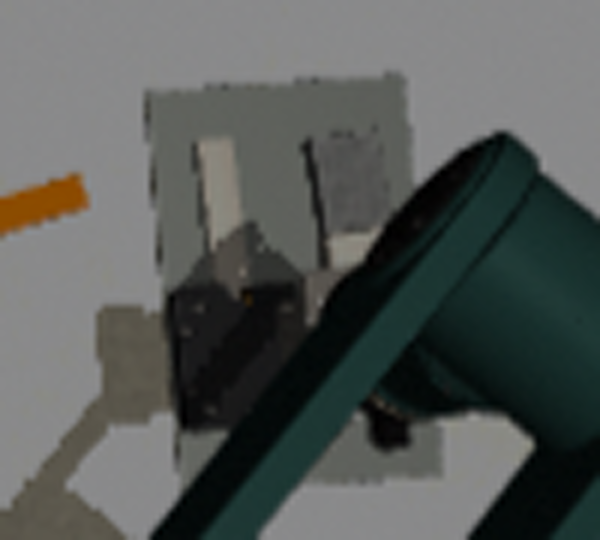

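View pics/b1.png

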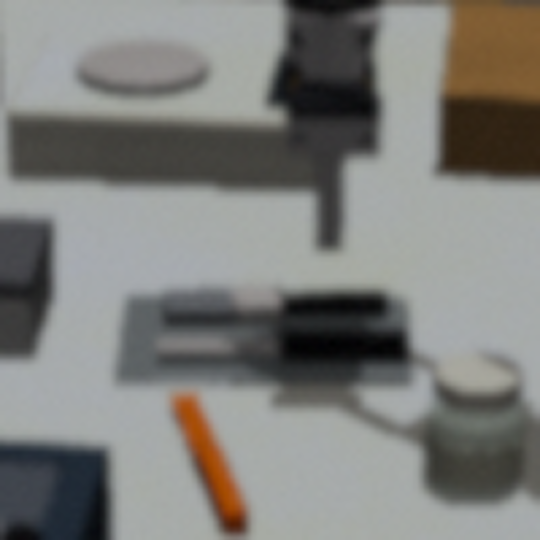

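Emit:
send_rows(
  increments=[
    [0,0.03,0.001,-0.004,0.004],
    [0,0.05,0.001,-0.004,0.004],
    [0,0.057,0.001,-0.004,0.004],
    [0,0.057,0.001,-0.004,0.004],
    [0,0.057,0.001,-0.004,0.004],
  ],
)

```text
time: 1.45
tool_pos: [0.4557, -0.298, 0.0153]
ee_rot: [2.164, 1.57, -0.888]
wrist_force: [-0.5, 0.3, 1.2]
width: 0.0468
```

```bash
python3 - <<'E'
from h import *
obs(); print(plan([.456,-.2922,.007],.095+np.pi/2))
E
```

```text
{'time': 1.45, 'joint_positions': [-0.6831, 0.1525, 1.6027, -0.0003, 1.3852, 0.7985], 'qvel': [0.0069, -0.017, -0.0277, 0.0016, -0.0028, 0.001], 'joint_torque': [0.0036, -33.7227, -27.2469, 0.0569, -0.0084, -0.0029], 'tool_pos': [0.4557, -0.298, 0.0153], 'ee_rot': [2.1641, 1.5695, -0.8882], 'wrist_force': [-0.457, 0.2989, 1.2243], 'wrist_torque': [0.0514, -0.0483, -0.0232], 'width': 0.0468}
{'t': [0.0083, -0.0058, -0.0008], 'h': np.float64(-1.4816), 'roll': np.float64(-0.0058)}
```

Emit:
send_rows(
  increments=[
    [0,0.004,-0.006,-0.001,-0.006],
    [0,0.008,-0.006,-0.001,-0.006],
    [0,0.008,-0.006,-0.001,-0.006],
  ],
)

```text
time: 1.7
tool_pos: [0.4564, -0.2906, 0.0066]
ee_rot: [2.267, 1.57, -0.778]
wrist_force: [0.1, 0.1, -0.1]
width: 0.047
```

```bash
python3 - <<'E'
from h import *
obs(); print(plan([.456,-.2922,.007],.095+np.pi/2))
E
```

```text
{'time': 1.7, 'joint_positions': [-0.6718, 0.1533, 1.6202, -0.0001, 1.3674, 0.802], 'qvel': [0.0001, 0.0033, -0.0028, -0.0027, 0.0075, 0.0006], 'joint_torque': [-0.0101, -35.2196, -28.686, 0.0816, -0.1464, 0.004], 'tool_pos': [0.4564, -0.2906, 0.0066], 'ee_rot': [2.2667, 1.5701, -0.7778], 'wrist_force': [0.1417, 0.081, -0.1056], 'wrist_torque': [0.0024, 0.016, -0.0052], 'width': 0.047}
{'t': [-0.0004, 0.0015, 0.0006], 'h': np.float64(-1.4737), 'roll': np.float64(0.0021)}
```

Close on the handle.

Emit:
send_rows(
  increments=[
    [-1,0,0.0015,0,0.002],
    [-1,0,0.0015,0,0.002],
    [-1,0,0.0015,0,0.002],
    [-1,0,0.0015,0,0.002],
    [-1,0,0.0015,0,0.002],
  ],
)

```text
time: 2.12
tool_pos: [0.4566, -0.2923, 0.0064]
ee_rot: [2.024, 1.571, -1.023]
wrist_force: [-0.1, 0.8, -0.1]
width: 0.017
```

Emit:
send_rows(
  increments=[
    [-1,0,0,0,0],
    [-1,0,0,0,0],
  ],
)

```text
time: 2.28
tool_pos: [0.4565, -0.2922, 0.0063]
ee_rot: [1.846, 1.571, -1.201]
wrist_force: [-0.4, -0.4, 0.3]
width: 0.004
```

```bash
python3 - <<'E'
from h import *
obs(); print(R())
E
```

```text
{'time': 2.2833, 'joint_positions': [-0.674, 0.1561, 1.6177, -0.0001, 1.3677, 0.802], 'qvel': [0.0, -0.0003, 0.002, -0.0002, -0.0013, -0.0009], 'joint_torque': [-0.0022, -34.709, -28.0311, 0.0614, -0.0426, 0.0001], 'tool_pos': [0.4565, -0.2922, 0.0063], 'ee_rot': [1.8455, 1.5707, -1.2012], 'wrist_force': [-0.3897, -0.3901, 0.2777], 'wrist_torque': [0.0439, -0.0022, -0.0047], 'width': 0.004}
[[ 4.23111122e-05  9.47245991e-02 -9.95503515e-01]
 [-1.09213494e-04 -9.95503510e-01 -9.47246032e-02]
 [-9.99999993e-01  1.12730320e-04 -3.17756562e-05]]
```

```bash
python3 - <<'E'
from h import *
obs();snap("top","top2");snap("side","side2")
im=cv2.imread("pics/top2.png"); a=cv2.resize(im[150:240,310:410],None,fx=6,fy=6,interpolation=cv2.INTER_CUBIC)
im=cv2.imread("pics/side2.png"); b=cv2.resize(im[110:210,205:305],None,fx=5.4,fy=5.4,interpolation=cv2.INTER_CUBIC)
cv2.imwrite("pics/ab2.png",np.hstack([a,b])[:, :] if a.shape[0]==b.shape[0] else a)
E
```

```text
{'time': 2.2833, 'joint_positions': [-0.674, 0.1561, 1.6177, -0.0001, 1.3677, 0.802], 'qvel': [0.0, -0.0003, 0.002, -0.0002, -0.0013, -0.0009], 'joint_torque': [-0.0022, -34.709, -28.0311, 0.0614, -0.0426, 0.0001], 'tool_pos': [0.4565, -0.2922, 0.0063], 'ee_rot': [1.8455, 1.5707, -1.2012], 'wrist_force': [-0.3897, -0.3901, 0.2777], 'wrist_torque': [0.0439, -0.0022, -0.0047], 'width': 0.004}
```

```bash
python3 - <<'E'
import cv2,numpy as np
a=cv2.imread("pics/ab2.png"); cv2.imwrite("pics/ab2s.png",cv2.resize(a,(800,int(a.shape[0]*800/a.shape[1]))))
E
```

```text
(no output)
```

View pics/ab2s.png

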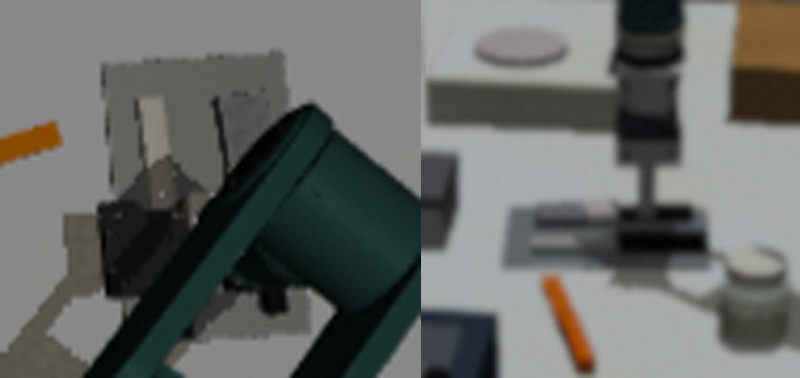

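```bash
python3 - <<'E'
from h import *
p=np.array([.4565,-.2922,.0063])
print("side",proj("side2",p),"top",proj("top2",p), proj("side2",p+[0,0,.1]))
print("handle side proj", [proj("side2",q).round(1) for q in ([.456,-.283,.025],[.456,-.283,.003],[.389,-.29,.025],[.488,-.28,.025])])
im=cv2.imread("pics/side2.png"); b=cv2.resize(im[140:190,225:305],None,fx=10,fy=10,interpolation=cv2.INTER_CUBIC)
cv2.circle(b,tuple(int(v) for v in ((proj("side2",p)-[225,140]+.5)*10)),5,(0,0,255),-1)
cv2.imwrite("pics/b2.png",b)
E
```

```text
side [263.79194111 175.10662832] top [348.72482385 210.10531335] [264.16058672 153.41083068]
handle side proj [array([263.8, 172.1]), array([263.7, 176.8]), array([279.9, 172.2]), array([256.1, 172. ])]
```

View pics/b2.png

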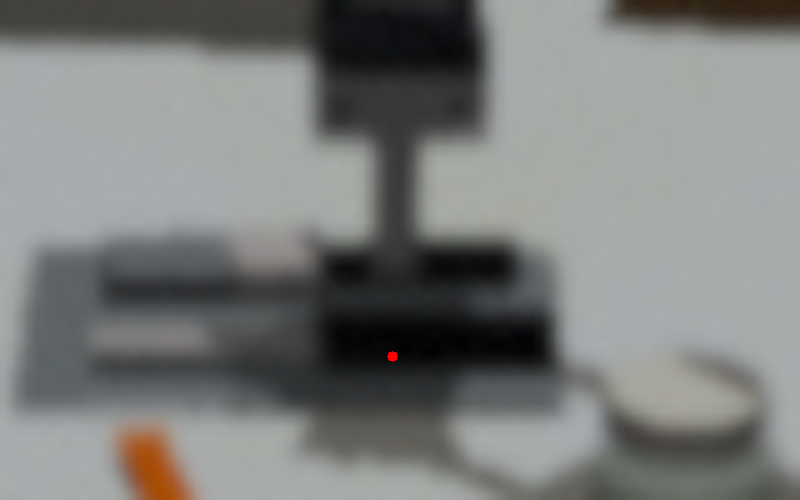

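```bash
python3 - <<'E'
from h import *
for f,p in (("top0",[.2073,-.5088,.1645]),("top1",[.452,-.2918,.0674]),("top2",[.4565,-.2922,.0063]),("side0",[.2073,-.5088,.1645]),("side1",[.452,-.2918,.0674])):
    p=np.array(p);print(f,proj(f,p).round(1),[proj(f,p+[0,0,k]).round(1) for k in (.05,.1,.15)])
im=cv2.imread("pics/top0.png"); b=cv2.resize(im[265:340,400:512],None,fx=7,fy=7,interpolation=cv2.INTER_CUBIC)
for k in (0,.05,.1,.15):
  cv2.circle(b,tuple(int(v) for v in ((proj("top0",np.array([.2073,-.5088,.1645+k]))-[400,265]+.5)*7)),4,(0,0,255),-1)
cv2.imwrite("pics/g0.png",b)
im=cv2.imread("pics/side0.png"); b=cv2.resize(im[60:160,290:390],None,fx=6,fy=6,interpolation=cv2.INTER_CUBIC)
for k in (0,.05,.1,.15):
  cv2.circle(b,tuple(int(v) for v in ((proj("side0",np.array([.2073,-.5088,.1645+k]))-[290,60]+.5)*6)),4,(0,0,255),-1)
cv2.imwrite("pics/g0s.png",b)
im=cv2.imread("pics/side1.png"); b=cv2.resize(im[100:200,215:315],None,fx=6,fy=6,interpolation=cv2.INTER_CUBIC)
for k in (0,.05,.1,.15):
  cv2.circle(b,tuple(int(v) for v in ((proj("side1",np.array([.452,-.2918,.0674+k]))-[215,100]+.5)*6)),4,(0,0,255),-1)
cv2.imwrite("pics/g1s.png",b)
E
```

```text
top0 [435.1 293.6] [array([443.4, 296.4]), array([452.4, 299.4]), array([462.3, 302.8])]
top1 [353.4 210.6] [array([357.7, 209.8]), array([362.3, 209. ]), array([367.3, 208.1])]
top2 [348.7 210.1] [array([352.6, 209.4]), array([356.8, 208.5]), array([361.4, 207.7])]
side0 [325.2 123.8] [array([326.1, 113. ]), array([327. , 101.9]), array([328. ,  90.5])]
side1 [265.1 162.1] [array([265.3, 151. ]), array([265.5, 139.7]), array([265.7, 128.1])]
```

View pics/g0.png

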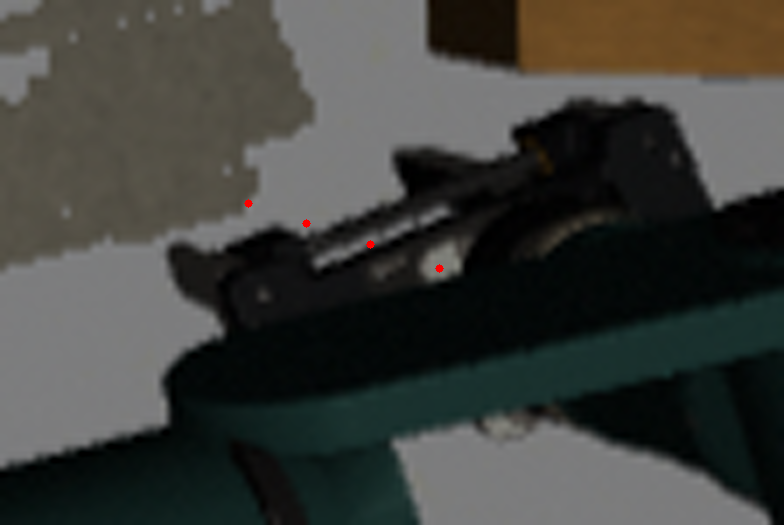

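View pics/g1s.png

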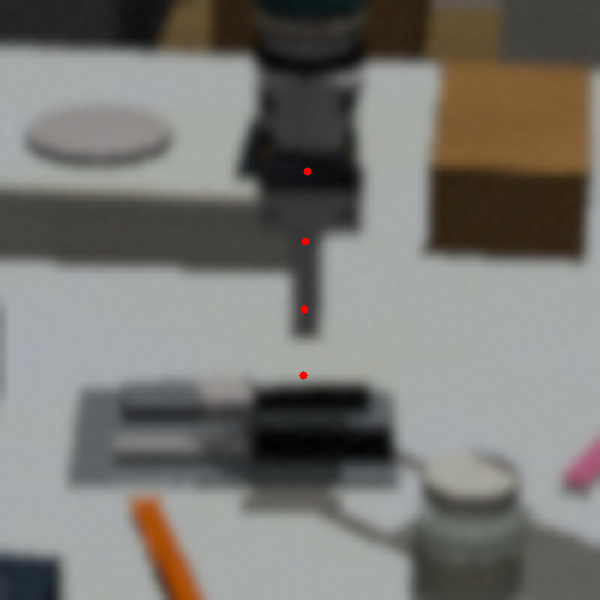

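```bash
python3 - <<'E'
from h import *
def st(f,r0,r1,c0,c1,s,out):
    im=cv2.imread(f"pics/{f}.png")[r0:r1,c0:c1].astype(float)
    im=np.clip(255*(im/im.max())**.6,0,255).astype(np.uint8)
    cv2.imwrite(f"pics/{out}.png",cv2.resize(im,None,fx=s,fy=s,interpolation=cv2.INTER_LANCZOS4))
st("side1",130,185,235,295,10,"z1")
st("side2",130,185,235,295,10,"z2")
st("top2",170,235,320,390,9,"z3")
E
```

```text
(no output)
```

View pics/z1.png

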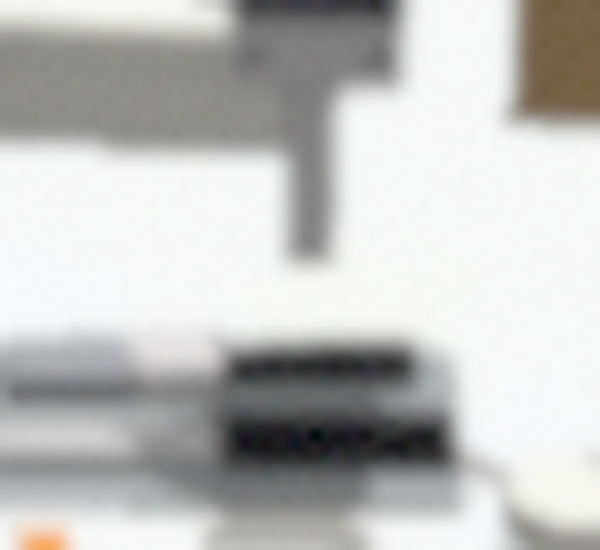

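View pics/z2.png

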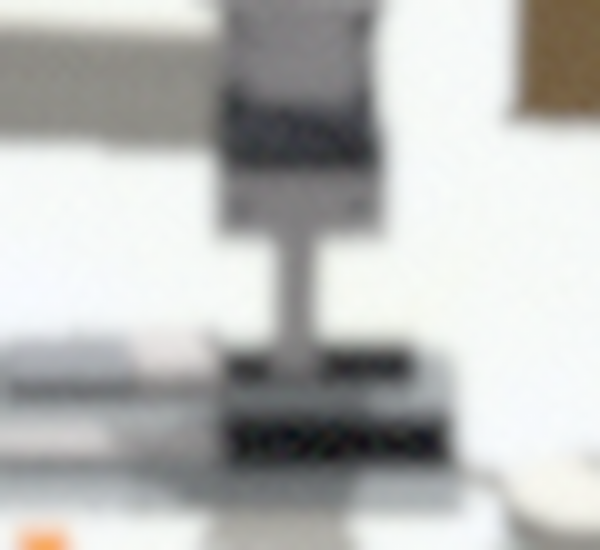

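View pics/z3.png

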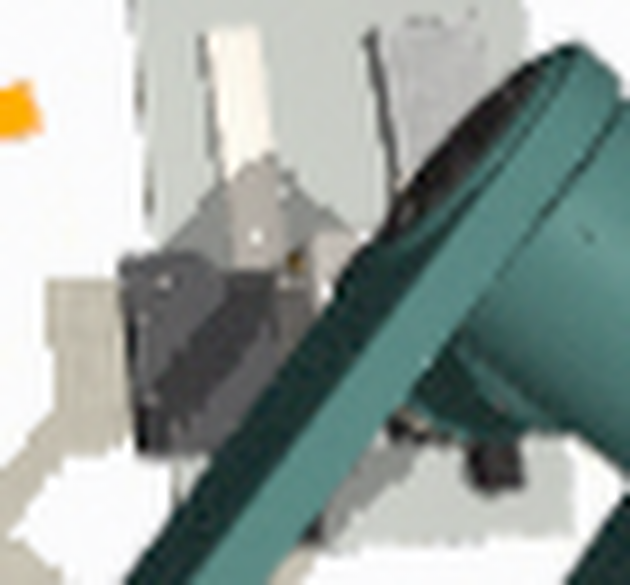

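```bash
python3 - <<'E'
from h import *
def st(f,r0,r1,c0,c1,s,out,pts=[]):
    im=cv2.imread(f"pics/{f}.png")[r0:r1,c0:c1].astype(float)
    im=np.clip(255*(im/im.max())**.5,0,255).astype(np.uint8)
    im=cv2.resize(im,None,fx=s,fy=s,interpolation=cv2.INTER_LANCZOS4)
    for p,c in pts: cv2.circle(im,tuple(int(v) for v in ((proj(f,p)-[c0,r0]+.5)*s)),3,c,-1)
    cv2.imwrite(f"pics/{out}.png",im)
p=np.array([.2073,-.5088,.1645]); y=np.array([.3773,-.9261,0])
pts=[(p+s*y*.053+[0,0,k],c) for s in(-1,1) for k,c in((0,(0,0,255)),(.03,(0,255,255)),(.06,(255,0,255)))]
st("top0",265,340,400,512,7,"z0t",pts)
st("side0",70,180,285,385,6,"z0s",pts)
E
```

View pics/z0t.png

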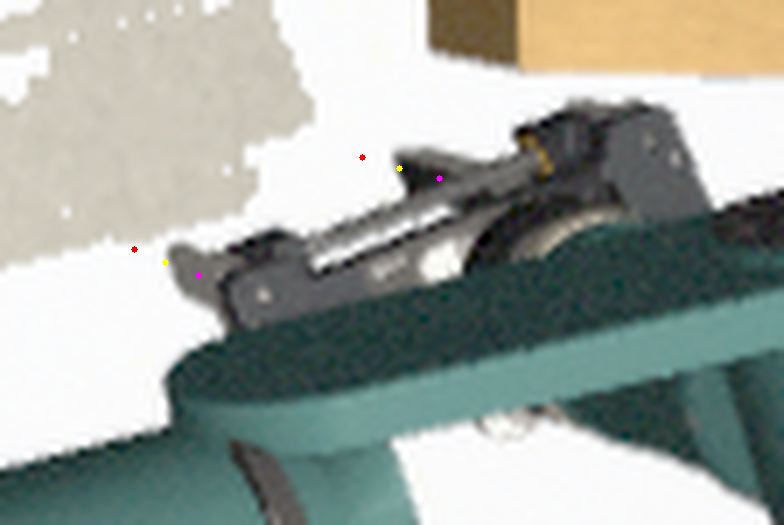

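View pics/z0s.png

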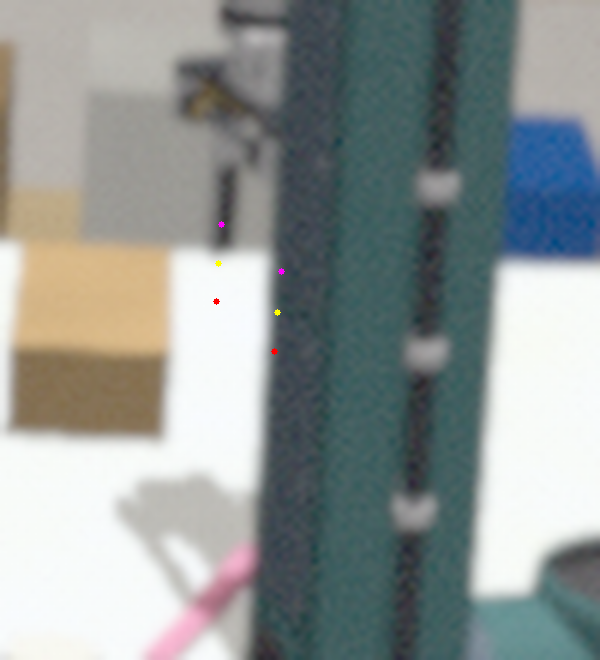

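Emit:
send_rows(
  increments=[
    [0,0,0,0,0],
    [0,0,0,0,0],
    [0,0,0,0,0],
    [0,0,0,0,0],
    [0,0,0,0,0],
  ],
)

```text
time: 2.8
tool_pos: [0.4565, -0.2922, 0.0063]
ee_rot: [0.591, 1.571, -2.456]
wrist_force: [-0.0, 0.4, -0.4]
width: 0.0303
```

Emit:
send_rows(
  increments=[
    [0,0.008,0,0,0],
    [0,0.016,0,0,0],
    [0,0.02,0,0,0],
    [0,0.02,0,0,0],
    [0,0.02,0,0,0],
  ],
)

```text
time: 3.22
tool_pos: [0.4559, -0.2918, -0.0146]
ee_rot: [-0.743, 1.569, 2.493]
wrist_force: [-0.9, 0.7, -0.2]
width: 0.0471
```

```bash
python3 - <<'E'
from h import *
obs();snap("side","side3")
def st(f,r0,r1,c0,c1,s,out,pts=[]):
    im=cv2.imread(f"pics/{f}.png")[r0:r1,c0:c1].astype(float)
    im=np.clip(255*(im/im.max())**.5,0,255).astype(np.uint8)
    im=cv2.resize(im,None,fx=s,fy=s,interpolation=cv2.INTER_LANCZOS4)
    for p,c in pts: cv2.circle(im,tuple(int(v) for v in ((proj(f,p)-[c0,r0]+.5)*s)),3,c,-1)
    cv2.imwrite(f"pics/{out}.png",im)
st("side3",130,185,235,295,10,"z3s")
E
```

```text
{'time': 3.2167, 'joint_positions': [-0.674, 0.1758, 1.6398, -0.0, 1.3277, 0.802], 'qvel': [0.0008, -0.0096, -0.0185, -0.0005, -0.0004, -0.0009], 'joint_torque': [0.0011, -34.6694, -27.1512, 0.0597, -0.0268, -0.0005], 'tool_pos': [0.4559, -0.2918, -0.0146], 'ee_rot': [-0.7432, 1.5691, 2.4931], 'wrist_force': [-0.9093, 0.672, -0.1852], 'wrist_torque': [-0.0206, 0.0307, 0.0479], 'width': 0.0471}
```

View pics/z3s.png

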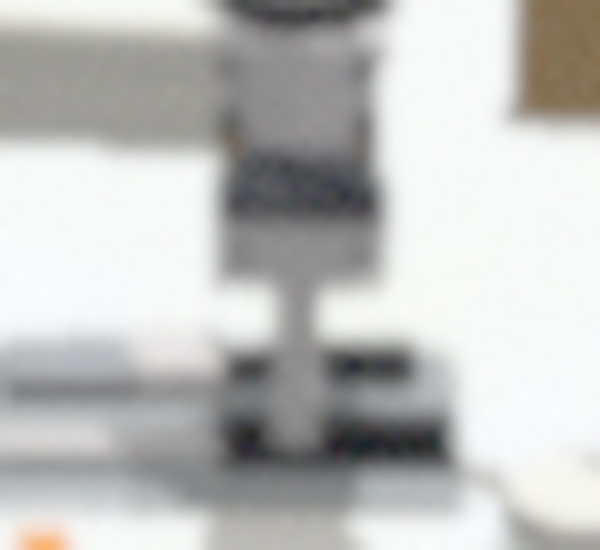

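```bash
python3 - <<'E'
from h import *
for y in (-.256,-.268):
  print(y,[(z,proj("side3",np.array([.456,y,z]))[1].round(1)) for z in (.0,.01,.02,.03,.04)])
E
```

```text
-0.256 [(0.0, np.float64(180.4)), (0.01, np.float64(178.3)), (0.02, np.float64(176.1)), (0.03, np.float64(173.9)), (0.04, np.float64(171.8))]
-0.268 [(0.0, np.float64(179.1)), (0.01, np.float64(176.9)), (0.02, np.float64(174.8)), (0.03, np.float64(172.6)), (0.04, np.float64(170.5))]
```

Emit:
send_rows(
  increments=[
    [0,0.003,0,0,0],
    [0,0.006,0,0,0],
    [0,0.006,0,0,0],
  ],
)

```text
time: 3.52
tool_pos: [0.4562, -0.292, -0.0202]
ee_rot: [-0.667, 1.57, 2.57]
wrist_force: [0.9, 0.3, -0.2]
width: 0.0473
```

Emit:
send_rows(
  increments=[
    [0,0.003,0,0,0],
    [0,0.003,0,0,0],
  ],
)

```text
time: 3.68
tool_pos: [0.4562, -0.292, -0.0232]
ee_rot: [-0.698, 1.57, 2.539]
wrist_force: [-0.8, 1.0, -0.7]
width: 0.0472
```

Emit:
send_rows(
  increments=[
    [0,0.003,0,0,0],
    [0,0.003,0,0,0],
  ],
)

```text
time: 3.85
tool_pos: [0.4562, -0.292, -0.0262]
ee_rot: [-0.71, 1.57, 2.526]
wrist_force: [0.4, -0.8, -1.2]
width: 0.0468
```

Emit:
send_rows(
  increments=[
    [0,0.002,0,0,0],
    [0,0.002,0,0,0],
  ],
)

```text
time: 4.02
tool_pos: [0.4563, -0.2921, -0.028]
ee_rot: [-0.572, 1.57, 2.665]
wrist_force: [-0.2, -0.0, -0.0]
width: 0.0466
```

```bash
cat >> h.py <<'E'
def st(f,r0,r1,c0,c1,s,out,pts=[]):
    im=cv2.imread(f"pics/{f}.png")[r0:r1,c0:c1].astype(float)
    im=np.clip(255*(im/im.max())**.5,0,255).astype(np.uint8)
    im=cv2.resize(im,None,fx=s,fy=s,interpolation=cv2.INTER_LANCZOS4)
    for p,c in pts: cv2.circle(im,tuple(int(v) for v in ((proj(f,p)-[c0,r0]+.5)*s)),3,c,-1)
    cv2.imwrite(f"pics/{out}.png",im)
E
python3 - <<'E'
from h import *
obs();snap("side","side4");st("side4",150,185,235,295,12,"z4s")
E
```

```text
{'time': 4.0167, 'joint_positions': [-0.674, 0.1895, 1.653, -0.0001, 1.2995, 0.802], 'qvel': [0.0016, -0.0035, -0.0013, -0.0009, 0.0075, -0.0001], 'joint_torque': [-0.0079, -35.4686, -27.4206, 0.0618, -0.0947, 0.0008], 'tool_pos': [0.4563, -0.2921, -0.028], 'ee_rot': [-0.5716, 1.5704, 2.6648], 'wrist_force': [-0.1523, -0.0387, -0.0401], 'wrist_torque': [0.0143, -0.0067, 0.0415], 'width': 0.0466}
```

View pics/z4s.png

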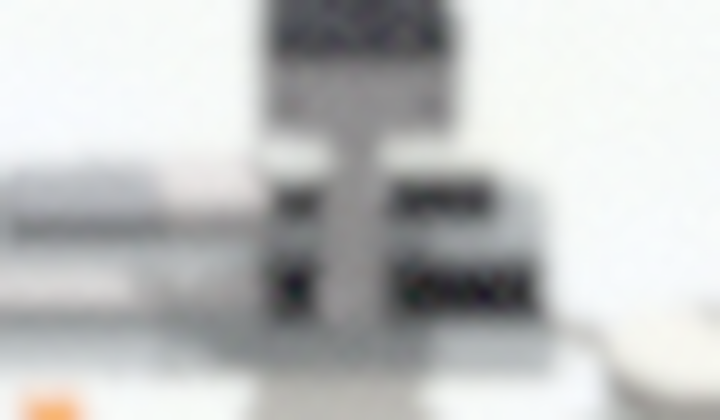

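Emit:
send_rows(
  increments=[
    [0,0.0025,0,0,0],
    [0,0.0025,0,0,0],
  ],
)

```text
time: 4.23
tool_pos: [0.4563, -0.2921, -0.0306]
ee_rot: [-0.701, 1.57, 2.535]
wrist_force: [0.0, -0.2, 0.7]
width: 0.0471
```

Emit:
send_rows(
  increments=[
    [-1,0,0,0,0],
    [-1,0,0,0,0],
    [-1,0,0,0,0],
    [-1,0,0,0,0],
    [-1,0,0,0,0],
  ],
)

```text
time: 4.65
tool_pos: [0.4565, -0.2924, -0.0301]
ee_rot: [1.848, 1.57, -1.199]
wrist_force: [-0.7, 0.2, 1.2]
width: 0.0176
```

Emit:
send_rows(
  increments=[
    [-1,0,0,0,0],
    [-1,0,0,0,0],
    [-1,0,0,0,0],
  ],
)

```text
time: 4.9
tool_pos: [0.4566, -0.2924, -0.0301]
ee_rot: [2.033, 1.57, -1.014]
wrist_force: [-0.4, 0.4, -0.3]
width: 0.0182
```

Emit:
send_rows(
  increments=[
    [-1,-0.02,0,0,0],
    [-1,-0.06,0,0,0],
    [-1,-0.1,0,0,0],
    [-1,-0.13,0,0,0],
    [-1,-0.13,0,0,0],
  ],
)

```text
time: 5.32
tool_pos: [0.4604, -0.2951, 0.1082]
ee_rot: [2.386, 1.556, -0.661]
wrist_force: [0.8, -0.5, 0.7]
width: 0.0177
```

```bash
python3 - <<'E'
from h import *
obs();snap("side","side5");st("side5",110,185,215,295,9,"z5s");snap("top","top5");st("top5",150,240,310,410,7,"z5t")
print(plan([.41,.096,.1],.01-np.pi/2))
E
```

```text
{'time': 5.3167, 'joint_positions': [-0.6739, 0.0859, 1.4863, 0.0002, 1.5548, 0.802], 'qvel': [-0.0018, 0.0409, 0.0894, -0.0013, -0.0668, -0.0017], 'joint_torque': [-0.0326, -30.5926, -26.8556, 0.0473, 0.5804, -0.0081], 'tool_pos': [0.4604, -0.2951, 0.1082], 'ee_rot': [2.386, 1.5562, -0.6607], 'wrist_force': [0.8302, -0.4635, 0.7111], 'wrist_torque': [0.0007, -0.0086, -0.0042], 'width': 0.0177}
{'t': [0.0003, -0.3914, 0.0101], 'h': np.float64(-1.4759), 'roll': np.float64(0.0849)}
```

View pics/z5s.png

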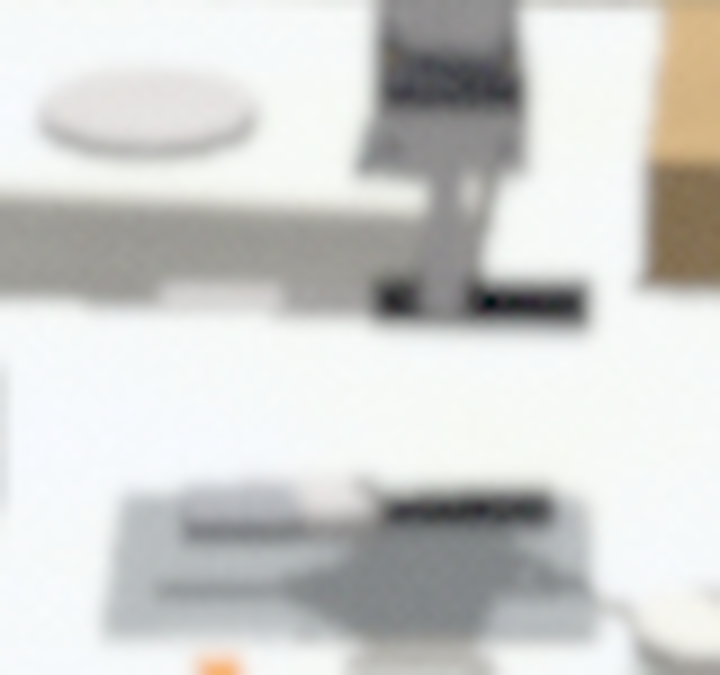

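Emit:
send_rows(
  increments=[
    [-1,0,-0.391,0.01,0.085],
    [-1,0,-0.391,0.01,0.085],
    [-1,0,-0.391,0.01,0.085],
    [-1,0,-0.391,0.01,0.085],
    [-1,0,-0.391,0.01,0.085],
  ],
)

```text
time: 5.83
tool_pos: [0.4289, -0.0831, 0.0967]
ee_rot: [-0.374, 1.565, 2.777]
wrist_force: [0.7, 0.2, -1.2]
width: 0.0174
```

```bash
python3 - <<'E'
from h import *
obs();print(plan([.41,.096,.08],.01-np.pi/2))
E
```

```text
{'time': 5.8333, 'joint_positions': [-0.3215, -0.1394, 1.7292, 0.0002, 1.5575, 1.2405], 'qvel': [1.0105, -0.4028, 0.3501, 0.0059, 0.0366, 0.9931], 'joint_torque': [-5.198, -23.2985, -30.3138, -0.1983, 0.147, -0.8651], 'tool_pos': [0.4289, -0.0831, 0.0967], 'ee_rot': [-0.3735, 1.5651, 2.7769], 'wrist_force': [0.7483, 0.197, -1.1781], 'wrist_torque': [0.1036, 0.005, -0.0017], 'width': 0.0174}
{'t': [0.0171, -0.1792, 0.0172], 'h': np.float64(-1.562), 'roll': np.float64(-0.0012)}
```

Emit:
send_rows(
  increments=[
    [-1,0.008,-0.04,0.016,0],
    [-1,0.016,-0.08,0.016,0],
    [-1,0.016,-0.12,0.016,0],
    [-1,0.016,-0.16,0.016,0],
    [-1,0.016,-0.176,0.016,0],
  ],
)

```text
time: 6.25
tool_pos: [0.4106, 0.0946, 0.0807]
ee_rot: [-0.329, 1.565, 2.827]
wrist_force: [0.7, -0.4, -1.9]
width: 0.0179
```

Emit:
send_rows(
  increments=[
    [-1,0,0,0,0],
    [-1,0,0,0,0],
  ],
)

```text
time: 6.42
tool_pos: [0.4119, 0.0907, 0.0814]
ee_rot: [0.244, 1.566, -2.885]
wrist_force: [-0.4, 0.1, -1.6]
width: 0.0177
```

```bash
python3 - <<'E'
from h import *
obs();snap("side","side6");st("side6",150,260,160,270,7,"z6s");snap("top","top6");st("top6",105,235,180,290,6,"z6t")
print(plan([.41,.096,.0304],.01-np.pi/2))
E
```

```text
{'time': 6.4167, 'joint_positions': [0.083, -0.1674, 1.784, -0.0008, 1.5298, 1.6414], 'qvel': [-0.0459, -0.0064, -0.0084, -0.0084, 0.0007, -0.0028], 'joint_torque': [0.9751, -23.0961, -30.3141, 0.1516, -0.0723, 0.0341], 'tool_pos': [0.4119, 0.0907, 0.0814], 'ee_rot': [0.2441, 1.5659, -2.8851], 'wrist_force': [-0.4387, 0.0918, -1.6246], 'wrist_torque': [0.0323, 0.0476, 0.0112], 'width': 0.0177}
{'t': [0.0519, -0.0066, 0.0026], 'h': np.float64(-1.5617), 'roll': np.float64(-0.0009)}
```

View pics/z6s.png

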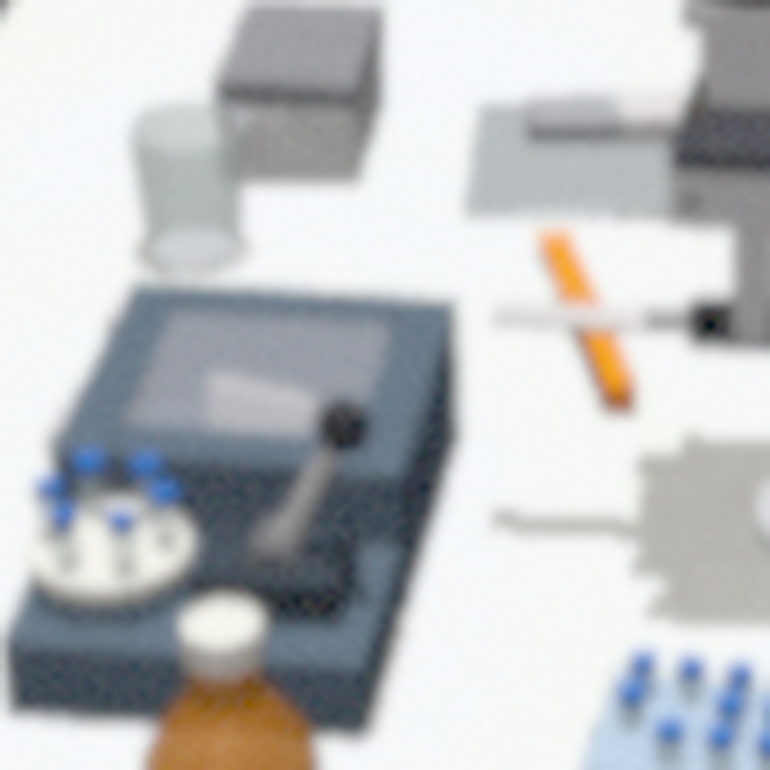

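View pics/z6t.png

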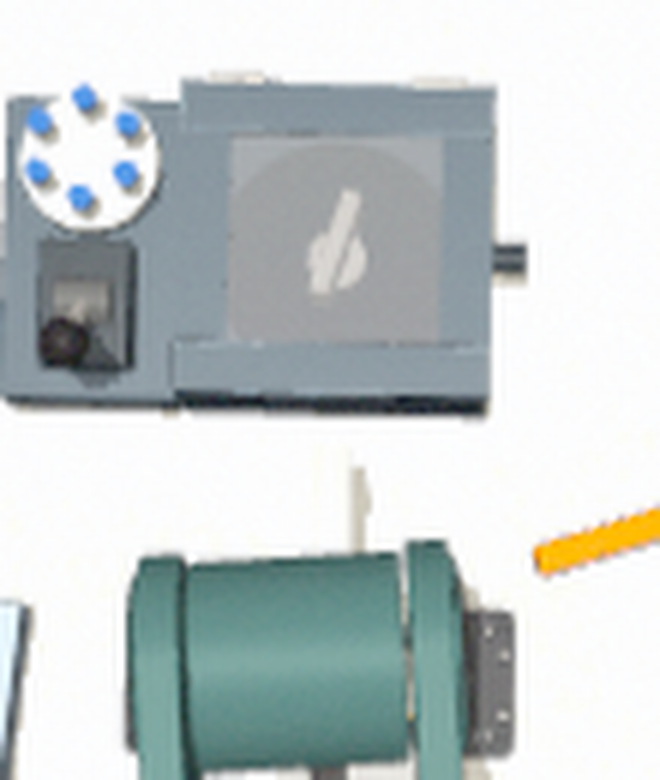

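```bash
python3 - <<'E'
from h import *
np.set_printoptions(precision=4,suppress=True)
def s(u,v): return 160+(u+.5)/7-.5,150+(v+.5)/7-.5
def t(u,v): return 180+(u+.5)/6-.5,105+(v+.5)/6-.5
print("tip",tri(("side6",*s(493,316)),("top6",*t(359,466))))
for nm,a,b in [("far right",(137,290),(496,86)),("near right",(455,303),(488,388)),("far left",(58,442),(183,82)),("near left",(412,474),(173,388))]:
    print(nm,tri(("side6",*s(*a)),("top6",*t(*b))),atz("top6",*t(*b),.085), atz("side6",*s(*a),.085))
print("ball",tri(("side6",*s(341,423)),("top6",*t(65,340))))
E
```

```text
tip (array([0.5353, 0.0793, 0.1128]), [0.006031086325253539, 0.006031086325253424])
far right (array([0.7417, 0.0104, 0.0776]), [0.0017062772339860137, 0.0017062772339859794]) [0.7414 0.0108 0.085 ] [0.7361 0.0241 0.085 ]
near right (array([0.5746, 0.0112, 0.0811]), [0.0023512951061812302, 0.0023512951061810724]) [0.5764 0.0115 0.085 ] [0.5709 0.0185 0.085 ]
far left (array([0.7366, 0.1793, 0.0878]), [0.0010951629236710364, 0.001095162923671358]) [0.7385 0.1797 0.085 ] [0.7368 0.1752 0.085 ]
near left (array([0.5687, 0.1793, 0.0824]), [0.0034756157459904964, 0.0034756157459905346]) [0.5718 0.1794 0.085 ] [0.5643 0.1839 0.085 ]
ball (array([0.587 , 0.2298, 0.1389]), [1.3651790369730133e-06, 1.3651790368734577e-06])
```

Emit:
send_rows(
  increments=[
    [-1,0.03,-0.004,0.002,0],
    [-1,0.05,-0.006,0.002,0],
    [-1,0.05,-0.006,0.002,0],
    [-1,0.05,-0.006,0.002,0],
    [-1,0.05,-0.006,0.002,0],
  ],
)

```text
time: 6.93
tool_pos: [0.4125, 0.0955, 0.0347]
ee_rot: [2.951, 1.57, -0.183]
wrist_force: [-0.0, -0.3, -1.3]
width: 0.0178
```

Emit:
send_rows(
  increments=[
    [-1,0,0,0,0],
    [-1,0,0,0,0],
  ],
)

```text
time: 7.1
tool_pos: [0.4131, 0.0961, 0.0354]
ee_rot: [-3.118, 1.568, 0.033]
wrist_force: [-0.6, -0.5, -1.6]
width: 0.0173
```

```bash
python3 - <<'E'
from h import *
snap("side","side7");obs();st("side7",180,230,205,275,11,"z7s");snap("top","top7");obs();st("top7",160,200,215,265,15,"z7t")
print(plan([.41,.096,.0304],.01-np.pi/2))
E
```

```text
{'time': 7.15, 'joint_positions': [0.0952, -0.1361, 1.8519, -0.0001, 1.4231, 1.6568], 'qvel': [0.0053, 0.0022, 0.0092, -0.0002, -0.0015, 0.0], 'joint_torque': [-0.0717, -23.3565, -29.2913, 0.0025, -0.0942, -0.001], 'tool_pos': [0.4129, 0.0962, 0.0352], 'ee_rot': [-3.1081, 1.5681, 0.0428], 'wrist_force': [0.0216, 0.1831, -0.7777], 'wrist_torque': [0.0686, 0.0212, -0.0439], 'width': 0.0176}
{'time': 7.2, 'joint_positions': [0.0955, -0.136, 1.8523, -0.0001, 1.4231, 1.6568], 'qvel': [0.0059, 0.0026, 0.0079, 0.0004, -0.0025, 0.0004], 'joint_torque': [-0.0674, -23.4206, -29.3572, 0.0031, -0.0961, -0.0008], 'tool_pos': [0.4126, 0.0963, 0.0349], 'ee_rot': [-3.116, 1.5686, 0.0351], 'wrist_force': [-0.7578, 0.9025, -0.8578], 'wrist_torque': [-0.0071, -0.0354, 0.0144], 'width': 0.0178}
{'t': [0.0045, 0.0003, 0.0026], 'h': np.float64(-1.5614), 'roll': np.float64(-0.0006)}
```

View pics/z7s.png

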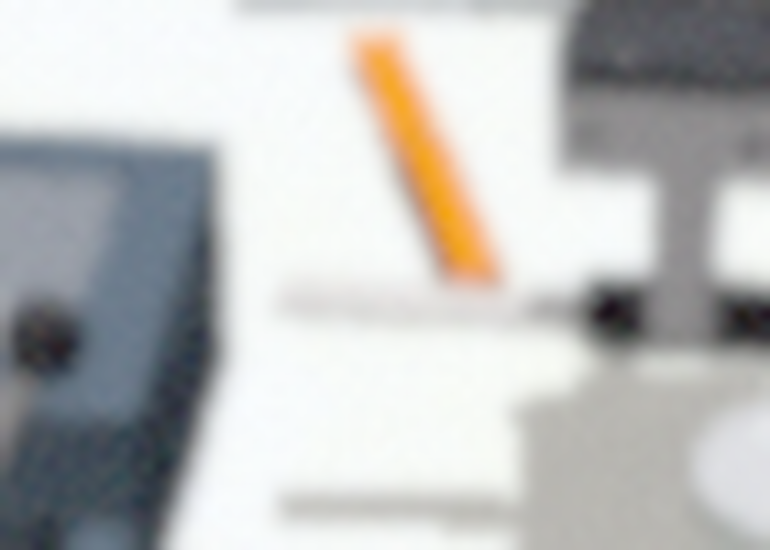

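View pics/z7t.png

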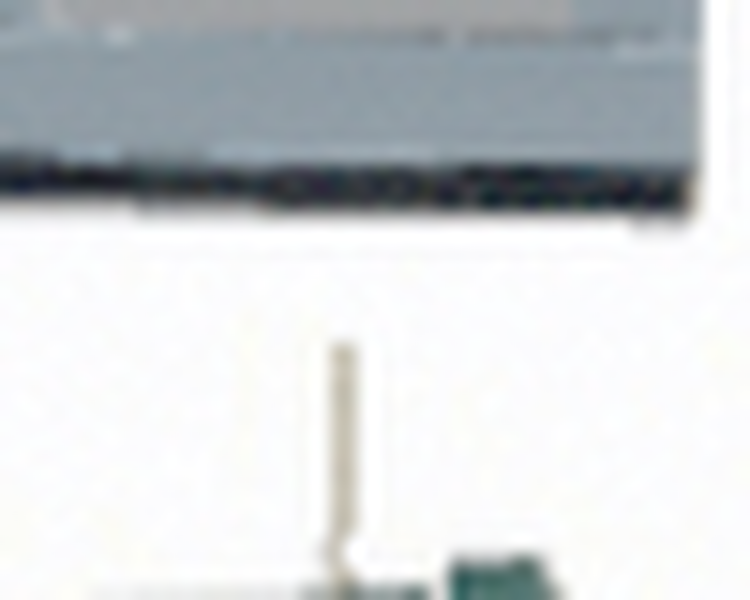

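```bash
python3 - <<'E'
from h import *
im=cv2.imread("pics/top7.png")[165:205,215:265]
im=np.clip((im.astype(float)-90)*2.2,0,255).astype(np.uint8)
cv2.imwrite("pics/z7u.png",cv2.resize(im,None,fx=14,fy=14,interpolation=cv2.INTER_CUBIC))
im=cv2.imread("pics/side7.png")[195:220,220:270]
im=np.clip((im.astype(float)-90)*1.6,0,255).astype(np.uint8)
cv2.imwrite("pics/z7v.png",cv2.resize(im,None,fx=14,fy=14,interpolation=cv2.INTER_CUBIC))
E
```

```text
(no output)
```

View pics/z7u.png

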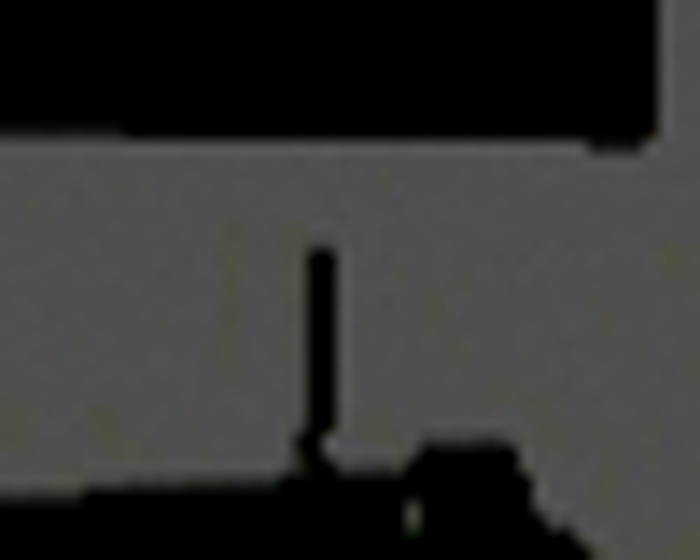

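View pics/z7v.png

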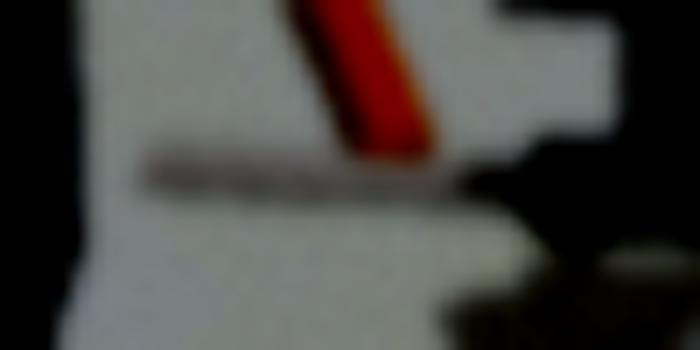

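```bash
python3 - <<'E'
from h import *
p=np.array([.4127+.1275,.0963+.0013,.079]); print(proj("top7",p),proj("side7",p))
for dy in(-.01,.01): print(proj("top7",p+[0,dy,0]),proj("side7",p+[0,dy,0]))
for z in (.07,.075,.08,.085,.09): print(z,proj("side7",np.array([.5402,.0976,z])))
print(tri(("top7",234.1,181.2),("side7",220+145/14-.5,195+172/14-.5)))
E
```

```text
[233.7981115  179.96646723] [229.72299798 205.98378519]
[236.9151695  180.04788734] [230.16218367 204.51978929]
[230.67996896 179.88501879] [229.27913811 207.46336216]
0.07 [229.77337814 208.22640276]
0.075 [229.74542202 206.98196693]
0.08 [229.71738373 205.73387297]
0.085 [229.68926289 204.48210473]
0.09 [229.66105915 203.22664595]
(array([0.5383119 , 0.09680009, 0.07522257]), [0.0016098384141825552, 0.0016098384141827494])
```

Emit:
send_rows(
  increments=[
    [-1,0.003,0,0,0],
    [-1,0.003,0,-0.01,0],
    [-1,0.003,0,-0.02,0],
    [-1,0.003,0,-0.03,0],
    [-1,0.003,0,-0.04,0],
  ],
)

```text
time: 7.62
tool_pos: [0.4532, 0.0968, 0.0308]
ee_rot: [2.808, 1.57, -0.324]
wrist_force: [0.3, 0.0, -1.8]
width: 0.0179
```

Emit:
send_rows(
  increments=[
    [-1,0,0,-0.005,0],
    [-1,0,0,-0.005,0],
    [-1,0,0,-0.005,0],
  ],
)

```text
time: 7.87
tool_pos: [0.4568, 0.0968, 0.0305]
ee_rot: [0.131, 1.57, -3.0]
wrist_force: [0.5, 0.1, -1.2]
width: 0.0177
```

```bash
python3 - <<'E'
from h import *
obs();snap("side","side8");st("side8",180,230,205,275,11,"z8s")
E
```

```text
{'time': 7.8667, 'joint_positions': [0.0874, -0.0287, 1.7625, -0.0001, 1.4088, 1.6485], 'qvel': [0.002, -0.0192, 0.0203, 0.0016, 0.0014, -0.0004], 'joint_torque': [-0.0836, -27.6762, -29.4913, 0.0022, -0.1459, -0.001], 'tool_pos': [0.4568, 0.0968, 0.0305], 'ee_rot': [0.1314, 1.5698, -3.0005], 'wrist_force': [0.4829, 0.1285, -1.1935], 'wrist_torque': [-0.0057, 0.0392, -0.0051], 'width': 0.0177}
```

View pics/z8s.png

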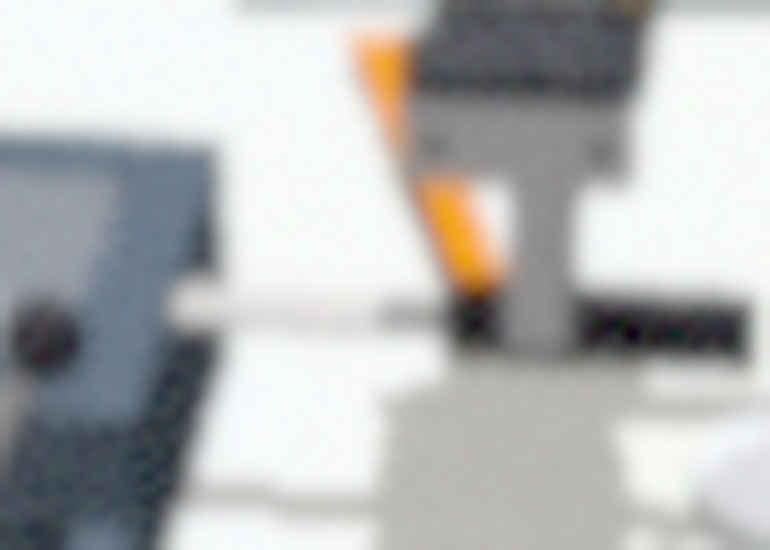

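```bash
python3 - <<'E'
from h import *
def c(p): return ((proj("side8",np.array(p))-[205,180]+.5)*11).round(0)
for p in ([.5843,.098,.0735],[.5843,.108,.0735],[.572,.108,.0735],[.572,.098,.085],[.572,.098,.08],[.572,.0115,.085],[.572,.18,.085],[.572,.18,.08]): print(p,c(p))
pts=[(np.array(p),k) for p,k in (([.572,.098,.085],(0,255,0)),([.572,.098,.08],(0,255,255)),([.5843,.098,.0735],(0,0,255)),([.572,.0115,.085],(0,255,0)),([.572,.18,.085],(0,255,0)))]
st("side8",180,230,205,275,11,"z8p",pts)
E
```

```text
[0.5843, 0.098, 0.0735] [139. 299.]
[0.5843, 0.108, 0.0735] [133. 315.]
[0.572, 0.108, 0.0735] [172. 317.]
[0.572, 0.098, 0.085] [176. 269.]
[0.572, 0.098, 0.08] [177. 283.]
[0.572, 0.0115, 0.085] [221. 136.]
[0.572, 0.18, 0.085] [130. 407.]
[0.572, 0.18, 0.08] [131. 421.]
```

View pics/z8p.png

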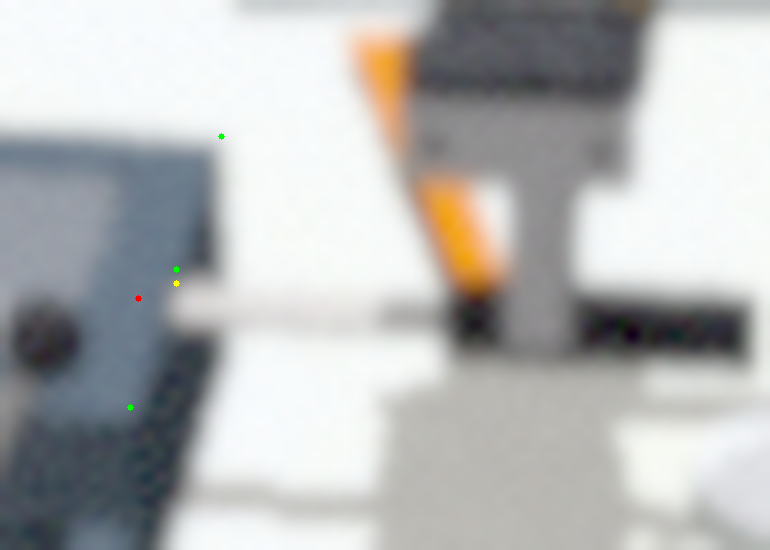

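Emit:
send_rows(
  increments=[
    [-1,0,0,-0.008,0],
    [-1,0,0,-0.016,0],
    [-1,0,0,-0.024,0],
    [-1,0,0,-0.024,0],
  ],
)

```text
time: 8.25
tool_pos: [0.4826, 0.097, 0.0311]
ee_rot: [3.084, 1.569, -0.048]
wrist_force: [-1.6, -0.1, -1.3]
width: 0.0181
```

Emit:
send_rows(
  increments=[
    [-1,-0.005,0,0,0],
    [-1,-0.01,0,0,0],
    [-1,-0.015,0,0,0],
    [-1,-0.02,0,0,0],
  ],
)

```text
time: 8.58
tool_pos: [0.4806, 0.0971, 0.0514]
ee_rot: [2.765, 1.57, -0.367]
wrist_force: [0.6, -0.5, -2.2]
width: 0.0178
```

```bash
python3 - <<'E'
from h import *
obs();snap("side","side9");st("side9",150,240,160,270,7,"z9s")
E
```

```text
{'time': 8.5833, 'joint_positions': [0.0837, 0.0062, 1.6844, -0.0002, 1.4507, 1.6447], 'qvel': [0.0002, -0.0482, -0.0805, 0.0002, 0.1238, -0.0002], 'joint_torque': [0.0913, -30.1247, -29.659, 0.0375, -0.0945, -0.0084], 'tool_pos': [0.4806, 0.0971, 0.0514], 'ee_rot': [2.7646, 1.5704, -0.3672], 'wrist_force': [0.5857, -0.4581, -2.2481], 'wrist_torque': [0.0552, 0.017, -0.0487], 'width': 0.0178}
```

View pics/z9s.png

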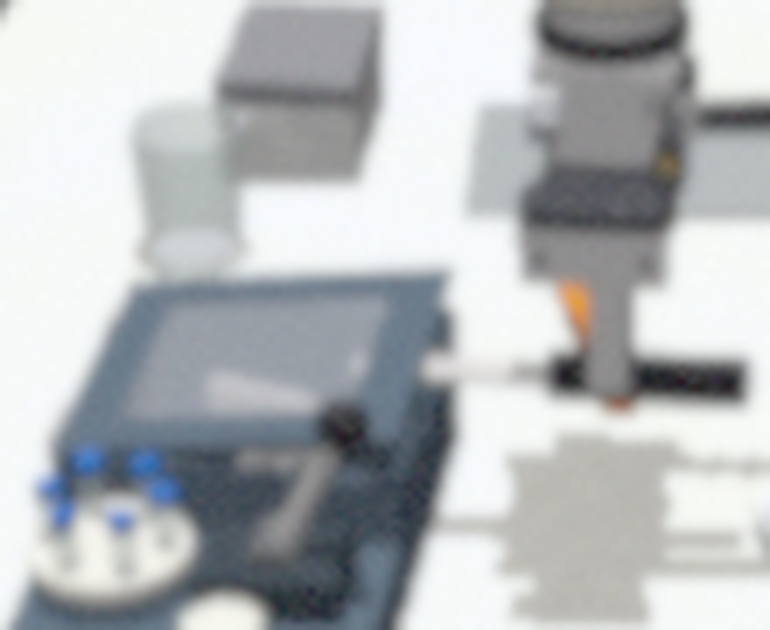

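Emit:
send_rows(
  increments=[
    [-1,-0.014,0,-0.003,0],
    [-1,-0.028,0,-0.007,0],
    [-1,-0.042,0,-0.013,0],
    [-1,-0.056,0,-0.021,0],
    [-1,-0.068,0,-0.03,0],
  ],
)

```text
time: 9.05
tool_pos: [0.51, 0.0975, 0.1199]
ee_rot: [0.075, 1.57, -3.056]
wrist_force: [-0.5, 0.3, -2.4]
width: 0.0179
```

```bash
python3 - <<'E'
from h import *
obs();snap("side","side10");st("side10",130,240,160,270,7,"z10s")
E
```

```text
{'time': 9.05, 'joint_positions': [0.0796, 0.0332, 1.5184, -0.0, 1.5912, 1.6404], 'qvel': [-0.0165, 0.1816, -0.4702, 0.0002, 0.2839, -0.0138], 'joint_torque': [0.0615, -33.1172, -30.2399, 0.0171, -0.7446, -0.0058], 'tool_pos': [0.51, 0.0975, 0.1199], 'ee_rot': [0.0751, 1.5697, -3.0565], 'wrist_force': [-0.4648, 0.3121, -2.3891], 'wrist_torque': [0.0043, 0.3448, -0.0373], 'width': 0.0179}
```

View pics/z10s.png

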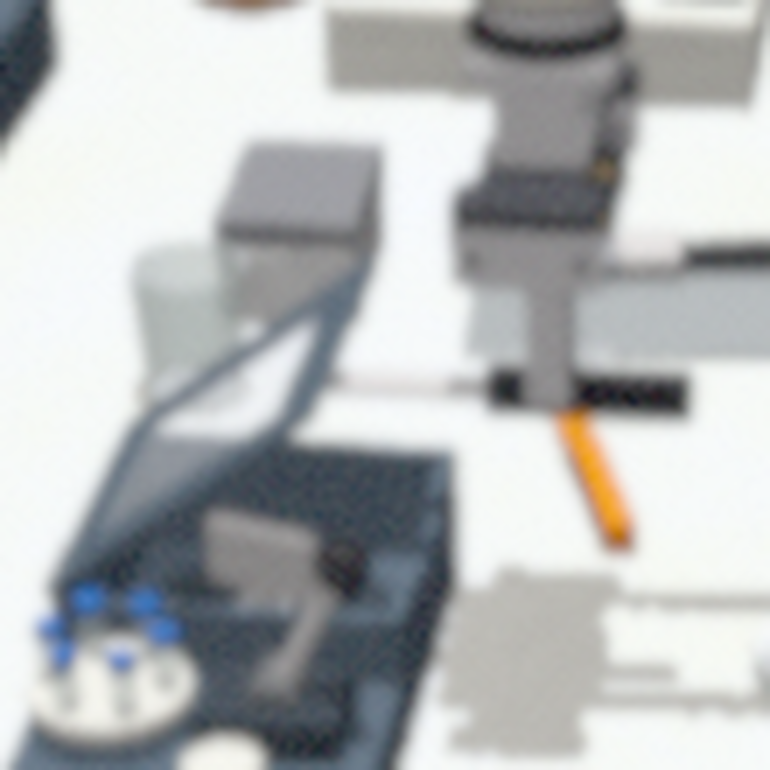

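Emit:
send_rows(
  increments=[
    [-1,-0.015,0,-0.012,0],
    [-1,-0.026,0,-0.026,0],
    [-1,-0.036,0,-0.043,0],
    [-1,-0.043,0,-0.06,0],
    [-1,-0.048,0,-0.08,0],
  ],
)

```text
time: 9.52
tool_pos: [0.5905, 0.0981, 0.1676]
ee_rot: [0.858, 1.57, -2.274]
wrist_force: [-1.6, -0.4, -1.7]
width: 0.0177
```

Emit:
send_rows(
  increments=[
    [-1,-0.001,0,-0.016,0],
    [-1,-0.002,0,-0.032,0],
    [-1,-0.001,0,-0.048,0],
    [-1,0,0,-0.062,0],
    [-1,0,0,-0.062,0],
  ],
)

```text
time: 9.93
tool_pos: [0.654, 0.0986, 0.1652]
ee_rot: [0.284, 1.57, -2.848]
wrist_force: [-1.0, -0.6, -1.8]
width: 0.018
```

```bash
python3 - <<'E'
from h import *
obs();snap("side","side11");st("side11",100,240,130,270,5.5,"z11s")
E
```

```text
{'time': 9.9333, 'joint_positions': [0.064, 0.3401, 1.0716, -0.0002, 1.7307, 1.6254], 'qvel': [0.0054, -0.0401, 0.0474, 0.004, 0.0301, 0.0014], 'joint_torque': [0.1654, -46.6206, -32.4526, 0.0425, -0.1525, -0.0088], 'tool_pos': [0.654, 0.0986, 0.1652], 'ee_rot': [0.2841, 1.57, -2.8481], 'wrist_force': [-0.9874, -0.5582, -1.8033], 'wrist_torque': [-0.0204, 0.0665, -0.0077], 'width': 0.018}
```

View pics/z11s.png

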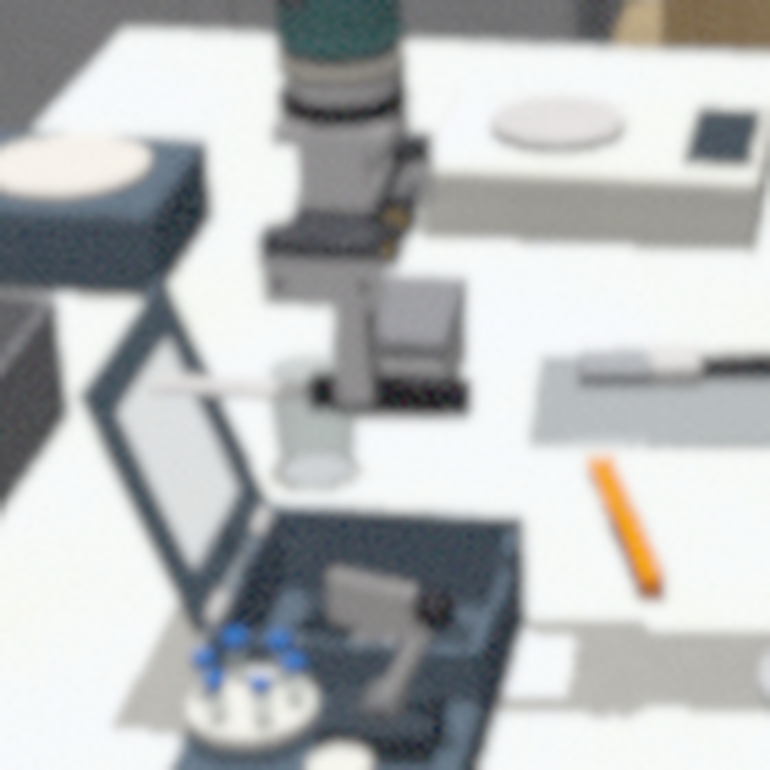

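Emit:
send_rows(
  increments=[
    [-1,0,0,0.04,0],
    [-1,0,0.01,0.08,0],
    [-1,0,0.04,0.11,0],
    [-1,0,0.075,0.13,0],
    [-1,0,0.11,0.15,0],
  ],
)

```text
time: 10.4
tool_pos: [0.5012, -0.0127, 0.1672]
ee_rot: [2.675, 1.57, -0.454]
wrist_force: [0.3, -0.9, -0.8]
width: 0.0176
```

```bash
python3 - <<'E'
from h import *
obs();print(plan([.4565,-.2924,.06],.095-np.pi/2))
E
```

```text
{'time': 10.4, 'joint_positions': [-0.1383, -0.0226, 1.4807, -0.0003, 1.6826, 1.42], 'qvel': [-0.8968, -0.5238, 0.519, -0.008, -0.0112, -0.8645], 'joint_torque': [5.612, -28.6842, -31.1045, 0.3028, 0.1797, 0.7452], 'tool_pos': [0.5012, -0.0127, 0.1672], 'ee_rot': [2.6754, 1.5699, -0.4537], 'wrist_force': [0.3155, -0.8875, -0.8264], 'wrist_torque': [-0.0209, -0.0274, -0.0207], 'width': 0.0176}
{'t': [0.1073, 0.2791, 0.0483], 'h': np.float64(-1.5583), 'roll': np.float64(-0.0825)}
```

Emit:
send_rows(
  increments=[
    [-1,0.0,0.04,0.01,-0.02],
    [-1,0.0,0.08,0.02,-0.04],
    [-1,0.0,0.12,0.03,-0.06],
    [-1,0.0,0.16,0.04,-0.082],
    [-1,0.01,0.2,0.048,-0.082],
  ],
)

```text
time: 10.82
tool_pos: [0.4572, -0.2146, 0.1597]
ee_rot: [2.505, 1.565, -0.543]
wrist_force: [0.6, 0.1, -1.2]
width: 0.0176
```

Emit:
send_rows(
  increments=[
    [-1,0.02,0.03,0,0],
    [-1,0.05,0.06,0,0],
    [-1,0.08,0.075,0,0],
    [-1,0.09,0.075,0,0],
    [-1,0.09,0.075,0,0],
  ],
)

```text
time: 11.23
tool_pos: [0.4616, -0.2855, 0.0631]
ee_rot: [-0.809, 1.562, 2.422]
wrist_force: [-0.3, 0.7, -1.4]
width: 0.018
```

Emit:
send_rows(
  increments=[
    [-1,0,0,0,0],
    [-1,0,0,0,0],
  ],
)

```text
time: 11.4
tool_pos: [0.4658, -0.287, 0.0693]
ee_rot: [2.49, 1.567, -0.558]
wrist_force: [-0.2, 0.3, -1.4]
width: 0.0176
```

```bash
python3 - <<'E'
from h import *
obs();print(plan([.4565,-.2924,-.0295],.095-np.pi/2)); print(plan([.4565,-.2924,-.0295],.095+np.pi/2))
snap("side","side12");st("side12",100,240,130,310,4.4,"z12s")
E
```

```text
{'time': 11.4, 'joint_positions': [-0.6561, 0.1163, 1.5314, 0.0004, 1.4902, 0.8214], 'qvel': [0.0044, -0.0084, -0.0189, -0.0035, -0.0051, -0.0009], 'joint_torque': [-0.3434, -33.7848, -28.9678, 0.0476, -0.0229, 0.0017], 'tool_pos': [0.4658, -0.287, 0.0693], 'ee_rot': [2.4901, 1.567, -0.5582], 'wrist_force': [-0.1986, 0.3496, -1.4268], 'wrist_torque': [0.0439, 0.0428, -0.0039], 'width': 0.0176}
{'t': [0.0988, 0.0043, 0.0101], 'h': np.float64(-1.4775), 'roll': np.float64(-0.0017)}
{'t': [0.0988, 0.0043, 0.0101], 'h': np.float64(-1.4775), 'roll': np.float64(-0.0017)}
```

View pics/z12s.png

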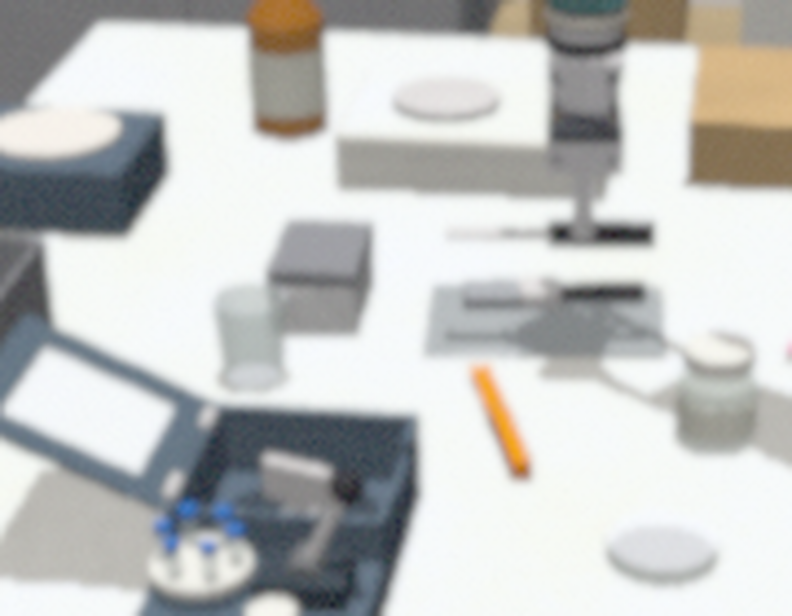

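Emit:
send_rows(
  increments=[
    [-1,0.02,0.004,0.01,-0.002],
    [-1,0.045,0.004,0.01,-0.002],
    [-1,0.07,0.004,0.01,-0.002],
    [-1,0.08,0.004,0.01,-0.002],
    [-1,0.08,0.004,0.01,-0.002],
  ],
)

```text
time: 11.87
tool_pos: [0.4541, -0.2907, -0.0145]
ee_rot: [-0.769, 1.567, 2.468]
wrist_force: [0.4, 0.9, -2.6]
width: 0.0177
```

Emit:
send_rows(
  increments=[
    [-1,0,0,0,0],
    [-1,0,0,0,0],
  ],
)

```text
time: 12.03
tool_pos: [0.4568, -0.2933, -0.0106]
ee_rot: [2.358, 1.566, -0.689]
wrist_force: [-0.2, -0.4, -1.6]
width: 0.0178
```

```bash
python3 - <<'E'
from h import *
obs();print(plan([.4565,-.2924,-.0295],.095-np.pi/2))
E
```

```text
{'time': 12.0333, 'joint_positions': [-0.6752, 0.1702, 1.6378, -0.0001, 1.3293, 0.8011], 'qvel': [-0.0036, -0.0041, -0.0089, -0.0009, -0.004, -0.0014], 'joint_torque': [0.0438, -34.8387, -27.4522, 0.069, -0.0129, -0.0006], 'tool_pos': [0.4568, -0.2933, -0.0106], 'ee_rot': [2.3582, 1.5664, -0.6889], 'wrist_force': [-0.2309, -0.3719, -1.6413], 'wrist_torque': [0.112, 0.0055, -0.0214], 'width': 0.0178}
{'t': [0.0189, -0.001, 0.0003], 'h': np.float64(-1.4763), 'roll': np.float64(-0.0005)}
```

Emit:
send_rows(
  increments=[
    [-1,0.006,-0.001,0,0],
    [-1,0.012,-0.001,0,0],
    [-1,0.016,-0.001,0,0],
    [-1,0.018,-0.001,0,0],
    [-1,0.018,-0.001,0,0],
  ],
)

```text
time: 12.45
tool_pos: [0.455, -0.2914, -0.0302]
ee_rot: [0.696, 1.571, -2.351]
wrist_force: [-1.9, 1.0, 4.1]
width: 0.0177
```

Emit:
send_rows(
  increments=[
    [-1,0.001,0,0,0],
    [-1,0.001,0,0,0],
  ],
)

```text
time: 12.62
tool_pos: [0.455, -0.2914, -0.0302]
ee_rot: [2.347, 1.571, -0.701]
wrist_force: [-3.4, 3.1, 8.4]
width: 0.0177
```

Contact with the mat (8 N upward): release slowly to half opening, then rise.

Emit:
send_rows(
  increments=[
    [-0.5,-0.001,0,0,0],
    [-0.3,-0.001,0,0,0],
    [0,-0.001,0,0,0],
    [0,-0.001,0,0,0],
    [0,-0.001,0,0,0],
  ],
)

```text
time: 13.03
tool_pos: [0.4548, -0.2913, -0.0315]
ee_rot: [-0.638, 1.57, 2.598]
wrist_force: [-0.6, 0.2, -0.6]
width: 0.0458
```

Emit:
send_rows(
  increments=[
    [0,-0.02,0,0,0],
    [0,-0.05,0,0,0],
    [0,-0.09,0,0,0],
    [0,-0.13,0,0,0],
    [0,-0.15,0,0,0],
  ],
)

```text
time: 13.45
tool_pos: [0.4569, -0.2929, 0.1244]
ee_rot: [2.374, 1.563, -0.674]
wrist_force: [1.4, 0.1, 0.4]
width: 0.0472
```

```bash
python3 - <<'E'
from h import *
obs();snap("side","side13");st("side13",100,240,130,310,4.4,"z13s")
print(plan([.55,0,.125]))
E
```

```text
{'time': 13.45, 'joint_positions': [-0.6745, 0.0759, 1.4646, 0.0, 1.5933, 0.8024], 'qvel': [-0.0016, -0.0869, -0.3302, -0.0023, 0.4329, 0.0021], 'joint_torque': [-0.0014, -30.426, -26.6072, 0.0503, -0.0016, -0.0053], 'tool_pos': [0.4569, -0.2929, 0.1244], 'ee_rot': [2.3739, 1.563, -0.6739], 'wrist_force': [1.4309, 0.0669, 0.3971], 'wrist_torque': [0.0141, -0.0177, -0.0088], 'width': 0.0472}
{'t': [0.0012, -0.2843, -0.1187], 'h': np.float64(-1.4771)}
```

View pics/z13s.png

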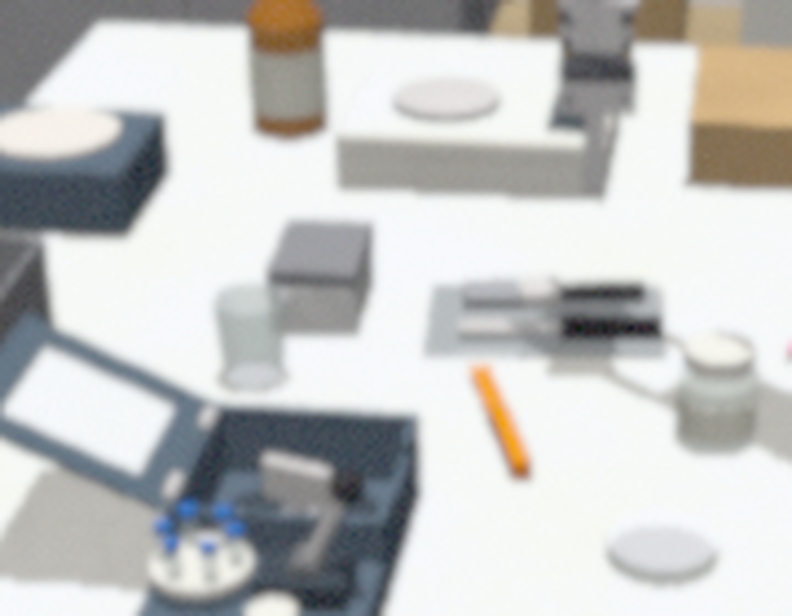

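```bash
python3 - <<'E'
from h import *
snap("top","top13");st("top13",95,185,170,290,6.5,"z13t"); st("side13",185,250,150,230,9,"z13k"); st("top13",150,240,310,410,6,"z13m")
E
```

```text
(no output)
```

View pics/z13t.png

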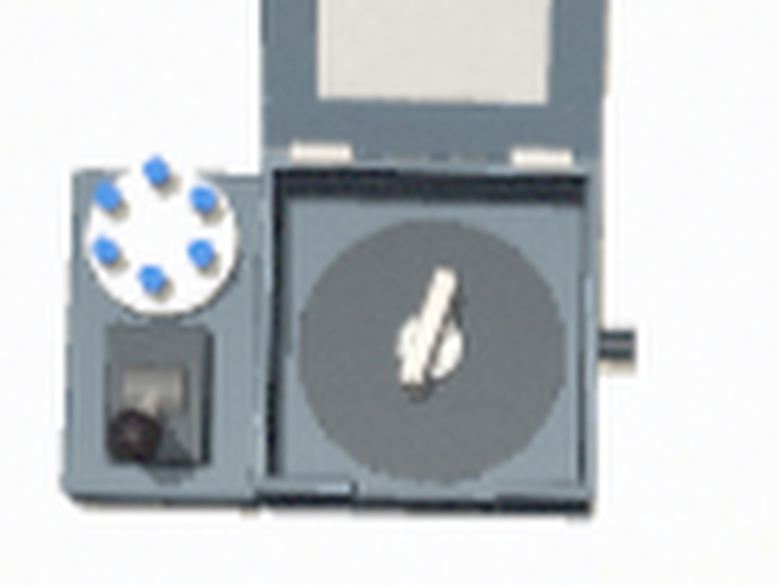

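View pics/z13k.png

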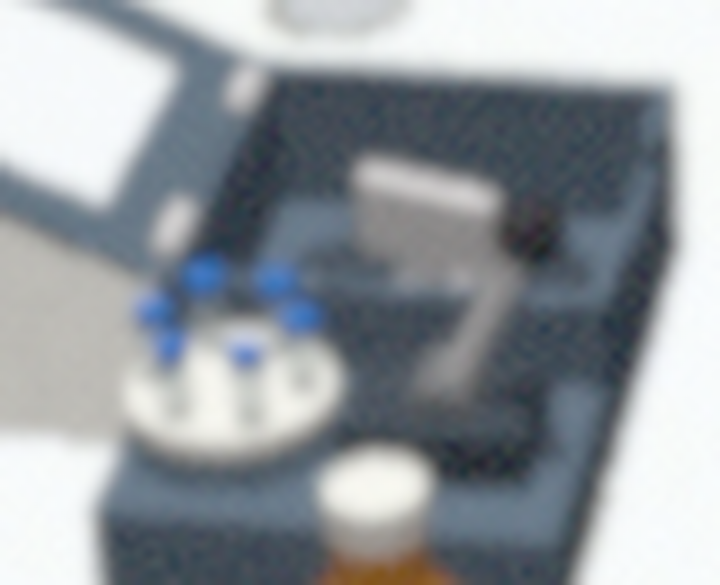

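```bash
python3 - <<'E'
from h import *
np.set_printoptions(precision=4,suppress=True)
def t(u,v): return 170+(u+.5)/6.5-.5,95+(v+.5)/6.5-.5
def s(u,v): return 150+(u+.5)/9-.5,185+(v+.5)/9-.5
a=atz("top13",*t(445,270),.076);b=atz("top13",*t(411,384),.076)
print(a,b,(a+b)/2,np.linalg.norm(a-b),np.arctan2(*(a-b)[1::-1]))
a2=atz("side13",*s(360,168),.076);b2=atz("side13",*s(496,189),.076)
print(a2,b2,(a2+b2)/2,np.linalg.norm(a2-b2),np.arctan2(*(a2-b2)[1::-1]))
print(tri(("top13",*t(445,270)),("side13",*s(360,168))),tri(("top13",*t(411,384)),("side13",*s(496,189))))
for c in [(272,168),(592,174),(592,490),(263,490),(75,172),(65,488)]: print(c,atz("top13",*t(*c),.08),atz("top13",*t(*c),.045))
E
```

```text
[0.6845 0.088  0.076 ] [0.6262 0.1033 0.076 ] [0.6553 0.0957 0.076 ] 0.06020860502537062 -0.2573510222817571
[0.6831 0.0903 0.076 ] [0.6276 0.0999 0.076 ] [0.6553 0.0951 0.076 ] 0.05631576292180177 -0.1704910231077209
(array([0.6842, 0.088 , 0.0747]), [0.0005354791658890381, 0.0005354791658887607]) (array([0.6263, 0.1033, 0.078 ]), [0.0004648818505656695, 0.00046488185056550604])
(272, 168) [0.7328 0.1756 0.08  ] [0.7425 0.179  0.045 ]
(592, 174) [0.7346 0.0157 0.08  ] [0.7442 0.0147 0.045 ]
(592, 490) [0.5748 0.0121 0.08  ] [0.5801 0.011  0.045 ]
(263, 490) [0.5704 0.1746 0.08  ] [0.5756 0.178  0.045 ]
(75, 172) [0.7278 0.2735 0.08  ] [0.7373 0.2796 0.045 ]
(65, 488) [0.5688 0.272  0.08  ] [0.5739 0.278  0.045 ]
```

```bash
python3 - <<'E'
from h import *
print(plan([.6553,.0955,.1])); obs()
E
```

```text
{'t': [0.0236, -0.3691, -0.2329], 'h': np.float64(-1.477)}
{'time': 13.55, 'joint_positions': [-0.6746, 0.0756, 1.4645, 0.0, 1.5905, 0.8024], 'qvel': [-0.0002, 0.0437, 0.1006, -0.0018, -0.0325, -0.0003], 'joint_torque': [0.0087, -33.0541, -29.8653, 0.0623, 0.1837, -0.0018], 'tool_pos': [0.4577, -0.2936, 0.1246], 'ee_rot': [2.3737, 1.5598, -0.674], 'wrist_force': [0.4015, -0.6131, -0.2543], 'wrist_torque': [0.0542, 0.0377, -0.0224], 'width': 0.0471}
```

Emit:
send_rows(
  increments=[
    [0,0.0,-0.034,-0.02,-0.12],
    [0,0.0,-0.068,-0.04,-0.24],
    [0,0.0,-0.102,-0.06,-0.36],
    [0,0.0,-0.136,-0.08,-0.48],
    [0,0.0,-0.17,-0.1,-0.6],
  ],
)

```text
time: 13.97
tool_pos: [0.538, -0.1108, 0.1165]
ee_rot: [-0.984, 1.567, 2.857]
wrist_force: [-0.4, 0.2, -0.4]
width: 0.0474
```

```bash
python3 - <<'E'
from h import *
print(plan([.6553,.0955,.1])); obs()
E
```

```text
{'t': [0.0163, -0.0824, -0.2226], 'h': np.float64(-0.8717)}
{'time': 13.9667, 'joint_positions': [-0.3064, 0.1031, 1.4508, -0.0001, 1.591, 0.5653], 'qvel': [0.8693, 0.2166, -0.2319, -0.0042, 0.011, -0.5673], 'joint_torque': [-2.9293, -36.0843, -28.8768, 0.123, 0.1794, 0.4746], 'tool_pos': [0.538, -0.1108, 0.1165], 'ee_rot': [-0.984, 1.5674, 2.8567], 'wrist_force': [-0.3713, 0.172, -0.3589], 'wrist_torque': [-0.0058, -0.0287, -0.0044], 'width': 0.0474}
```

Emit:
send_rows(
  increments=[
    [0,0.0,-0.014,-0.037,-0.12],
    [0,0.0,-0.028,-0.074,-0.24],
    [0,0.0,-0.042,-0.111,-0.36],
    [0,0.0,-0.056,-0.15,-0.48],
    [0,0.0,-0.07,-0.185,-0.6],
  ],
)

```text
time: 14.38
tool_pos: [0.6358, 0.0616, 0.116]
ee_rot: [-1.325, 1.567, 3.117]
wrist_force: [0.6, -0.5, 0.2]
width: 0.0469
```

```bash
python3 - <<'E'
from h import *
print(plan([.6553,.0955,.1])); obs()
E
```

```text
{'t': [0.016, 0.0098, -0.0379], 'h': np.float64(-0.2706)}
{'time': 14.3833, 'joint_positions': [0.0078, 0.3016, 1.2177, 0.0001, 1.6259, 0.2783], 'qvel': [0.6296, 0.5427, -0.6765, -0.0108, 0.1356, -0.7981], 'joint_torque': [-0.9018, -45.2548, -28.0472, 0.2294, 0.0227, 0.7054], 'tool_pos': [0.6358, 0.0616, 0.116], 'ee_rot': [-1.325, 1.5671, 3.1168], 'wrist_force': [0.6174, -0.4674, 0.1913], 'wrist_torque': [-0.0799, -0.119, -0.0252], 'width': 0.0469}
```

Remaining roll about −1.58.

Emit:
send_rows(
  increments=[
    [0,0.0,0.009,-0.03,-0.12],
    [0,0.0,0.009,-0.03,-0.24],
    [0,0.0,0.009,-0.03,-0.36],
    [0,0.0,0.009,-0.03,-0.48],
    [0,0.0,0.009,-0.03,-0.6],
  ],
)

```text
time: 14.8
tool_pos: [0.6518, 0.0862, 0.1157]
ee_rot: [-1.82, 1.566, -3.061]
wrist_force: [0.3, 0.1, 0.0]
width: 0.0468
```

Emit:
send_rows(
  increments=[
    [0,0,0,0,-0.12],
    [0,0,0,0,-0.24],
    [0,0,0,0,-0.36],
    [0,0,0,0,-0.48],
    [0,0,0,0,-0.6],
  ],
)

```text
time: 15.22
tool_pos: [0.6518, 0.0857, 0.1159]
ee_rot: [-2.44, 1.567, -3.082]
wrist_force: [-0.2, 0.8, 0.8]
width: 0.0468
```

Emit:
send_rows(
  increments=[
    [0,0,0,0,-0.12],
    [0,0,0,0,-0.24],
    [0,0,0,0,-0.37],
    [0,0,0,0,-0.37],
  ],
)

```text
time: 15.55
tool_pos: [0.6518, 0.0856, 0.1161]
ee_rot: [-2.792, 1.567, -3.067]
wrist_force: [0.5, 0.3, 0.2]
width: 0.0473
```

```bash
python3 - <<'E'
from h import *
print(plan([.6553,.0955,.03],1.31)); obs()
E
```

```text
{'t': [0.0861, 0.0106, 0.001], 'h': np.float64(1.2952), 'roll': np.float64(-0.0148)}
{'time': 15.55, 'joint_positions': [0.0445, 0.3439, 1.1634, -0.0001, 1.6384, -1.2507], 'qvel': [-0.0009, -0.0038, -0.0067, 0.0007, 0.0038, 0.1002], 'joint_torque': [0.0084, -44.8702, -30.2693, -0.0014, 0.0917, -0.8092], 'tool_pos': [0.6518, 0.0856, 0.1161], 'ee_rot': [-2.7915, 1.5667, -3.0671], 'wrist_force': [0.4973, 0.3393, 0.1743], 'wrist_torque': [0.0239, -0.0772, -0.0739], 'width': 0.0473}
```

Emit:
send_rows(
  increments=[
    [0,0.02,0.0105,0.001,-0.015],
    [0,0.04,0.0105,0.001,-0.015],
    [0,0.055,0.0105,0.001,-0.015],
    [0,0.06,0.0105,0.001,-0.015],
    [0,0.06,0.0105,0.001,-0.015],
  ],
)

```text
time: 15.97
tool_pos: [0.6546, 0.0954, 0.0552]
ee_rot: [-2.803, 1.564, -3.067]
wrist_force: [-0.9, 0.9, 0.5]
width: 0.0472
```

Emit:
send_rows(
  increments=[
    [0,0,0,0,0],
    [0,0,0,0,0],
  ],
)

```text
time: 16.13
tool_pos: [0.6575, 0.0955, 0.06]
ee_rot: [0.286, 1.569, 0.022]
wrist_force: [-0.8, 0.8, -0.1]
width: 0.0468
```

```bash
python3 - <<'E'
from h import *
print(plan([.6553,.0955,.01],1.31)); obs()
snap("side","side14"); st("side14",150,250,150,240,7,"z14s")
E
```

```text
{'t': [0.05, -0.0006, -0.0023], 'h': np.float64(1.3071), 'roll': np.float64(-0.0029)}
{'time': 16.1333, 'joint_positions': [0.059, 0.3778, 1.2307, -0.0001, 1.5312, -1.2481], 'qvel': [0.0003, -0.0088, -0.0133, 0.0003, 0.0009, -0.0045], 'joint_torque': [0.0156, -44.3659, -28.7797, 0.0091, 0.0882, 0.0073], 'tool_pos': [0.6575, 0.0955, 0.06], 'ee_rot': [0.2859, 1.5689, 0.0222], 'wrist_force': [-0.8161, 0.839, -0.092], 'wrist_torque': [0.0379, -0.1115, -0.0019], 'width': 0.0468}
```

View pics/z14s.png

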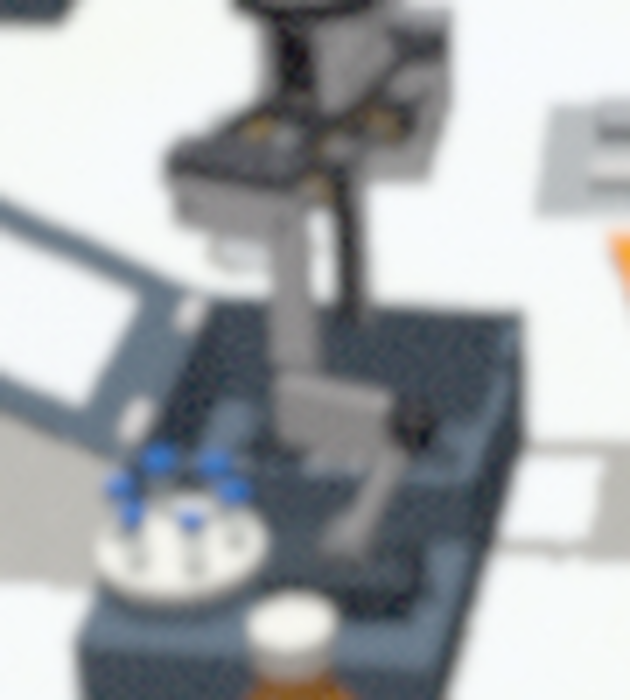

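Emit:
send_rows(
  increments=[
    [0,0.015,-0.001,-0.002,-0.003],
    [0,0.03,-0.001,-0.002,-0.003],
    [0,0.04,-0.001,-0.002,-0.003],
    [0,0.048,-0.001,-0.002,-0.003],
    [0,0.048,-0.001,-0.002,-0.003],
  ],
)

```text
time: 16.6
tool_pos: [0.6535, 0.095, 0.009]
ee_rot: [-2.801, 1.568, -3.061]
wrist_force: [-0.1, -0.5, -0.5]
width: 0.0467
```

Emit:
send_rows(
  increments=[
    [0,0,0,0,0],
    [0,0,0,0,0],
  ],
)

```text
time: 16.77
tool_pos: [0.6553, 0.0951, 0.0119]
ee_rot: [0.254, 1.569, -0.006]
wrist_force: [0.5, -0.2, 0.1]
width: 0.0474
```

```bash
python3 - <<'E'
from h import *
print(plan([.6553,.0955,.01],1.31)); obs()
snap("side","side15"); st("side15",150,250,150,240,7,"z15s")
E
```

```text
{'t': [0.0019, 0.0004, -0.0001], 'h': np.float64(1.3109), 'roll': np.float64(0.0009)}
{'time': 16.7667, 'joint_positions': [0.0586, 0.4031, 1.2949, -0.0001, 1.4419, -1.2523], 'qvel': [-0.0015, -0.0056, -0.0072, 0.001, -0.0008, -0.0005], 'joint_torque': [-0.0049, -44.9502, -28.2439, 0.0072, 0.089, 0.0007], 'tool_pos': [0.6553, 0.0951, 0.0119], 'ee_rot': [0.2542, 1.5691, -0.0057], 'wrist_force': [0.5229, -0.2248, 0.1463], 'wrist_torque': [0.063, -0.1919, 0.0591], 'width': 0.0474}
```

View pics/z15s.png

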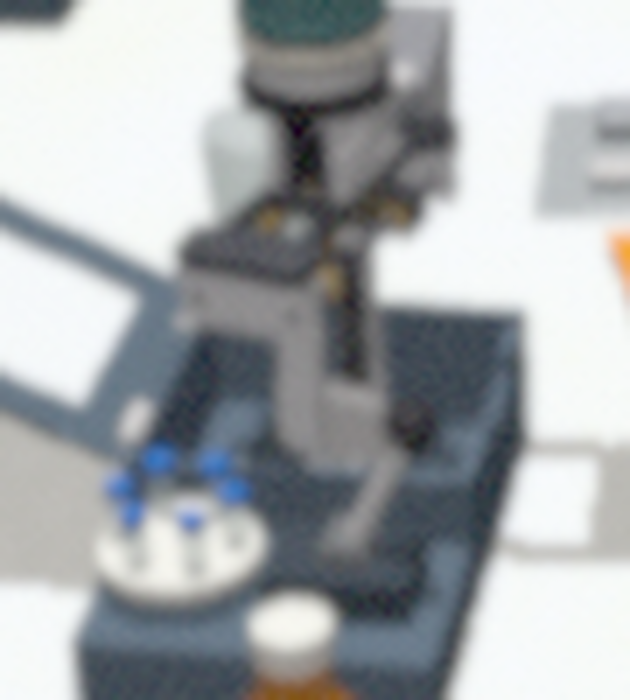

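Emit:
send_rows(
  increments=[
    [-1,0,0,0,0],
    [-1,0,0,0,0],
    [-1,0,0,0,0],
    [-1,0,0,0,0],
    [-1,0,0,0,0],
  ],
)

```text
time: 17.23
tool_pos: [0.6547, 0.0951, 0.011]
ee_rot: [-0.09, 1.571, -0.35]
wrist_force: [0.5, 0.1, -0.3]
width: 0.0169
```

Emit:
send_rows(
  increments=[
    [-1,0,0,0,0],
    [-1,0,0,0,0],
    [-1,0,0,0,0],
  ],
)

```text
time: 17.48
tool_pos: [0.6547, 0.0954, 0.0109]
ee_rot: [1.18, 1.57, 0.92]
wrist_force: [-0.0, 1.7, 0.3]
width: 0.0117
```

```bash
python3 - <<'E'
from h import *
print(plan([.6553,.0955,.01],1.31)); obs()
E
```

```text
{'t': [0.0009, 0.0002, 0.0006], 'h': np.float64(1.3112), 'roll': np.float64(0.0012)}
{'time': 17.4833, 'joint_positions': [0.0589, 0.4036, 1.2961, 0.0004, 1.4415, -1.2524], 'qvel': [-0.0001, 0.0016, 0.0004, -0.0006, 0.0014, -0.0013], 'joint_torque': [-0.83, -45.4615, -28.4215, -0.3781, 0.2258, 0.034], 'tool_pos': [0.6547, 0.0954, 0.0109], 'ee_rot': [1.1799, 1.5702, 0.9203], 'wrist_force': [-0.0226, 1.7338, 0.2993], 'wrist_torque': [0.3113, -0.2007, 0.0685], 'width': 0.0117}
```

Emit:
send_rows(
  increments=[
    [-1,0,0,0,0.08],
    [-1,0,0,0,0.18],
    [-1,0,0,0,0.28],
    [-1,0,0,0,0.38],
    [-1,0,0,0,0.48],
  ],
)

```text
time: 17.9
tool_pos: [0.6551, 0.0963, 0.0109]
ee_rot: [1.684, 1.569, 0.94]
wrist_force: [2.5, 1.8, -0.4]
width: 0.0118
```

```bash
python3 - <<'E'
from h import *
print(plan([.6553,.0955,.01],1.31)); obs()
snap("side","side16"); st("side16",150,250,150,240,7,"z16s")
E
```

```text
{'t': [0.0009, -0.0005, 0.0007], 'h': np.float64(0.8268), 'roll': np.float64(-0.4832)}
{'time': 17.9, 'joint_positions': [0.0594, 0.4038, 1.2959, 0.0018, 1.4405, -0.7677], 'qvel': [0.002, 0.0006, 0.0008, 0.0036, -0.004, 1.1888], 'joint_torque': [-1.9798, -45.9088, -28.1338, -0.8761, 0.643, -0.877], 'tool_pos': [0.6551, 0.0963, 0.0109], 'ee_rot': [1.6844, 1.5685, 0.9404], 'wrist_force': [2.4547, 1.799, -0.4321], 'wrist_torque': [0.5148, -0.3801, 0.1419], 'width': 0.0118}
```

View pics/z16s.png

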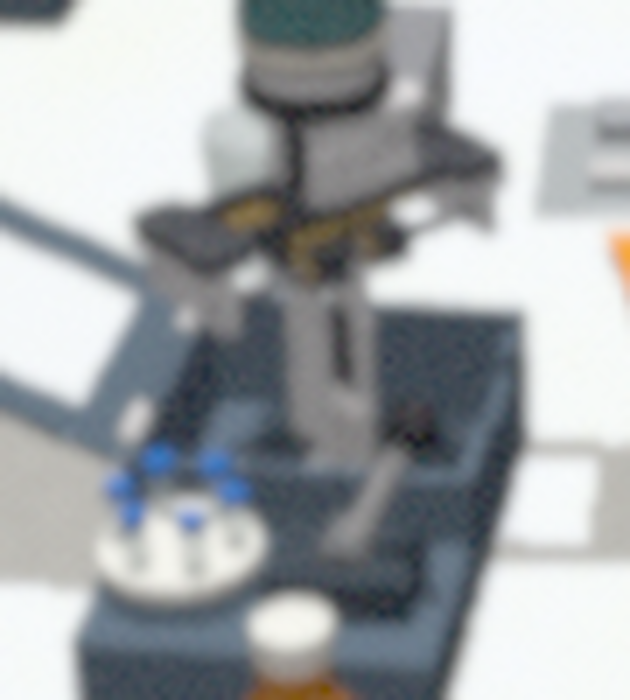

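Emit:
send_rows(
  increments=[
    [-1,0,0,0,0.1],
    [-1,0,0,0,0.2],
    [-1,0,0,0,0.3],
    [-1,0,0,0,0.4],
    [-1,0,0,0,0.5],
  ],
)

```text
time: 18.37
tool_pos: [0.656, 0.0968, 0.011]
ee_rot: [1.928, 1.567, 0.686]
wrist_force: [4.0, 5.1, -2.0]
width: 0.0115
```

Emit:
send_rows(
  increments=[
    [-1,0,0,0,0.1],
    [-1,0,0,0,0.2],
    [-1,0,0,0,0.3],
    [-1,0,0,0,0.4],
    [-1,0,0,0,0.5],
  ],
)

```text
time: 18.78
tool_pos: [0.657, 0.0969, 0.011]
ee_rot: [2.223, 1.565, 0.481]
wrist_force: [7.4, 4.0, -3.1]
width: 0.0118
```

```bash
python3 - <<'E'
from h import *
print(plan([.6553,.0955,.01],1.31)); obs()
E
```

```text
{'t': [0.001, -0.0014, 0.0017], 'h': np.float64(-0.1708), 'roll': np.float64(-1.4808)}
{'time': 18.7833, 'joint_positions': [0.0596, 0.4045, 1.2949, 0.0025, 1.4368, 0.2301], 'qvel': [0.0014, 0.0025, 0.0, -0.0013, -0.0061, 1.1898], 'joint_torque': [-2.4459, -47.4609, -27.1562, -1.1963, 2.0652, -0.8608], 'tool_pos': [0.657, 0.0969, 0.011], 'ee_rot': [2.2226, 1.5648, 0.481], 'wrist_force': [7.3672, 3.9829, -3.131], 'wrist_torque': [0.7084, -1.058, 0.1088], 'width': 0.0118}
```

Emit:
send_rows(
  increments=[
    [-1,0,0.001,-0.001,0.1],
    [-1,0,0.002,-0.002,0.2],
    [-1,0,0.002,-0.002,0.3],
    [-1,0,0.002,-0.002,0.4],
    [-1,0,0.002,-0.002,0.5],
  ],
)

```text
time: 19.2
tool_pos: [0.6578, 0.0964, 0.011]
ee_rot: [1.917, 1.569, -0.325]
wrist_force: [3.3, 0.3, -1.5]
width: 0.0118
```

```bash
python3 - <<'E'
from h import *
print(plan([.6553,.0955,.01],1.31)); obs()
snap("side","side17"); st("side17",150,250,150,240,7,"z17s")
E
```

```text
{'t': [0.001, -0.0014, 0.0023], 'h': np.float64(-0.6716), 'roll': np.float64(1.16)}
{'time': 19.2, 'joint_positions': [0.0607, 0.4093, 1.2883, -0.0007, 1.4422, 0.7324], 'qvel': [-0.0012, -0.0, 0.0, -0.0023, -0.0037, 1.1873], 'joint_torque': [-0.0135, -46.3746, -28.0926, 0.0026, 0.7517, -0.8629], 'tool_pos': [0.6578, 0.0964, 0.011], 'ee_rot': [1.9169, 1.5689, -0.3255], 'wrist_force': [3.2646, 0.3304, -1.5056], 'wrist_torque': [0.0754, -0.4268, 0.0855], 'width': 0.0118}
```

View pics/z17s.png

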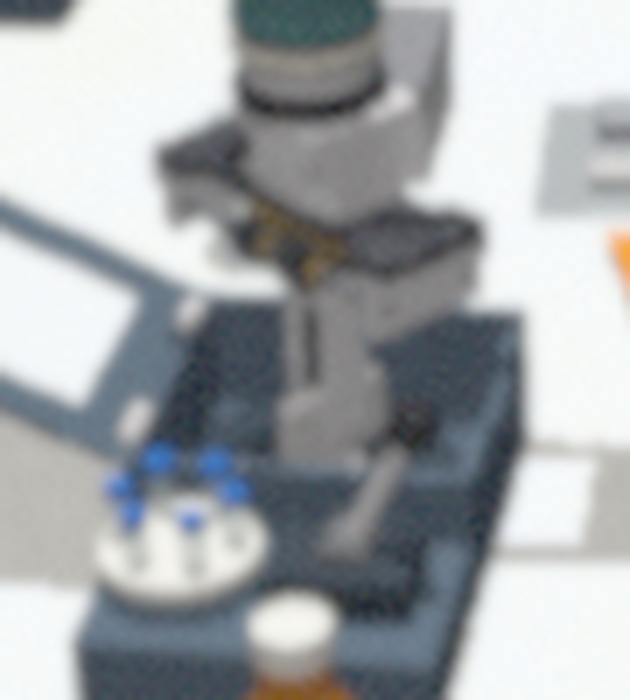

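Winding follows the hand. Continue toward the stop (h ≈ −2.0).

Emit:
send_rows(
  increments=[
    [-1,0,0.001,0,0.1],
    [-1,0,0.001,0,0.2],
    [-1,0,0.001,0,0.3],
    [-1,0,0.001,0,0.4],
    [-1,0,0.001,0,0.5],
  ],
)

```text
time: 19.67
tool_pos: [0.6583, 0.0957, 0.011]
ee_rot: [2.193, 1.569, -0.548]
wrist_force: [2.2, -0.4, -0.3]
width: 0.0117
```

Emit:
send_rows(
  increments=[
    [-1,0,0,0,0.1],
    [-1,0,0,0,0.2],
    [-1,0,0,0,0.3],
    [-1,0,0,0,0.4],
    [-1,0,0,0,0.5],
  ],
)

```text
time: 20.08
tool_pos: [0.6585, 0.0947, 0.0109]
ee_rot: [2.249, 1.568, -0.992]
wrist_force: [1.6, -2.2, -0.9]
width: 0.0122
```

```bash
python3 - <<'E'
from h import *
print(plan([.6553,.0955,.01],1.31)); obs()
E
```

```text
{'t': [0.0009, -0.0005, 0.0032], 'h': np.float64(-1.6703), 'roll': np.float64(0.1613)}
{'time': 20.0833, 'joint_positions': [0.0591, 0.4107, 1.2865, -0.0024, 1.4431, 1.7296], 'qvel': [-0.0008, 0.001, -0.0013, -0.0023, 0.0007, 1.1875], 'joint_torque': [1.449, -46.3274, -28.1962, 0.6341, 0.597, -0.8505], 'tool_pos': [0.6585, 0.0947, 0.0109], 'ee_rot': [2.2486, 1.5681, -0.9925], 'wrist_force': [1.5806, -2.2077, -0.9422], 'wrist_torque': [-0.2222, -0.3222, 0.1465], 'width': 0.0122}
```

Now small steps, watching the moment.

Emit:
send_rows(
  increments=[
    [-1,0,0,0,0.08],
    [-1,0,0,0,0.16],
    [-1,0,0,0,0.22],
    [-1,0,0,0,0.22],
  ],
)

```text
time: 20.42
tool_pos: [0.6583, 0.0943, 0.0109]
ee_rot: [2.284, 1.568, -1.175]
wrist_force: [2.4, -3.8, -0.6]
width: 0.0118
```

```bash
python3 - <<'E'
from h import *
print(plan([.6553,.0955,.01],1.31)); obs()
E
```

```text
{'t': [0.0009, -0.0002, 0.0033], 'h': np.float64(-1.8876), 'roll': np.float64(-0.056)}
{'time': 20.4167, 'joint_positions': [0.0587, 0.4106, 1.2866, -0.0029, 1.4434, 1.9466], 'qvel': [-0.0015, -0.0008, -0.0011, -0.0001, 0.0017, -0.066], 'joint_torque': [2.5114, -46.2873, -28.166, 1.0339, 0.6031, 0.3985], 'tool_pos': [0.6583, 0.0943, 0.0109], 'ee_rot': [2.2839, 1.5678, -1.1745], 'wrist_force': [2.4188, -3.7822, -0.6218], 'wrist_torque': [-0.4578, -0.4373, 0.0478], 'width': 0.0118}
```

Emit:
send_rows(
  increments=[
    [-1,0,0,0,0.04],
    [-1,0,0,0,0.08],
    [-1,0,0,0,0.08],
  ],
)

```text
time: 20.67
tool_pos: [0.6583, 0.0941, 0.011]
ee_rot: [2.309, 1.568, -1.229]
wrist_force: [3.6, -4.8, -1.4]
width: 0.012
```

```bash
python3 - <<'E'
from h import *
print(plan([.6553,.0955,.01],1.31)); obs()
E
```

```text
{'t': [0.0009, -0.0001, 0.0033], 'h': np.float64(-1.9667), 'roll': np.float64(-0.1351)}
{'time': 20.6667, 'joint_positions': [0.0586, 0.4105, 1.2867, -0.0031, 1.4435, 2.0258], 'qvel': [-0.0005, 0.0004, 0.0014, 0.0018, 0.0002, -0.0347], 'joint_torque': [3.3768, -46.2685, -28.1322, 1.4978, 0.6319, 0.2809], 'tool_pos': [0.6583, 0.0941, 0.011], 'ee_rot': [2.3088, 1.5676, -1.2287], 'wrist_force': [3.564, -4.7871, -1.3887], 'wrist_torque': [-0.7539, -0.433, -0.0428], 'width': 0.012}
```

Emit:
send_rows(
  increments=[
    [-1,0,0,0,0.04],
    [-1,0,0,0,0.04],
  ],
)

```text
time: 20.83
tool_pos: [0.6582, 0.0941, 0.011]
ee_rot: [2.316, 1.568, -1.261]
wrist_force: [3.5, -4.5, -0.2]
width: 0.0121
```

```bash
python3 - <<'E'
from h import *
o=robot.get_obs(); print(plan([.6553,.0955,.01],1.31)['h'],o['joint_torque'][5],o['wrist_torque'],o['joint_positions'][5],o['wrist_force'])
E
```

```text
-2.0069 0.2507088705897331 [-0.75427248 -0.40754825 -0.0556884 ] 2.0659453399239873 [ 3.49850185 -4.49188732 -0.18020865]
```

Emit:
send_rows(
  increments=[
    [-1,0,0,0,0.04],
    [-1,0,0,0,0.04],
  ],
)

```text
time: 21.0
tool_pos: [0.6582, 0.0941, 0.011]
ee_rot: [2.296, 1.567, -1.32]
wrist_force: [2.4, -4.8, -1.8]
width: 0.0116
```

```bash
python3 - <<'E'
from h import *
o=robot.get_obs(); print(plan([.6553,.0955,.01],1.31)['h'],o['joint_torque'][5],o['wrist_torque'],o['joint_positions'][5],o['wrist_force'])
snap("side","side18"); st("side18",150,250,150,240,7,"z18s")
E
```

```text
-2.0455 0.8070085756480694 [-0.82557117 -0.42774328  0.54671694] 2.104672172824724 [ 2.3574074  -4.78860266 -1.77591614]
```

View pics/z18s.png

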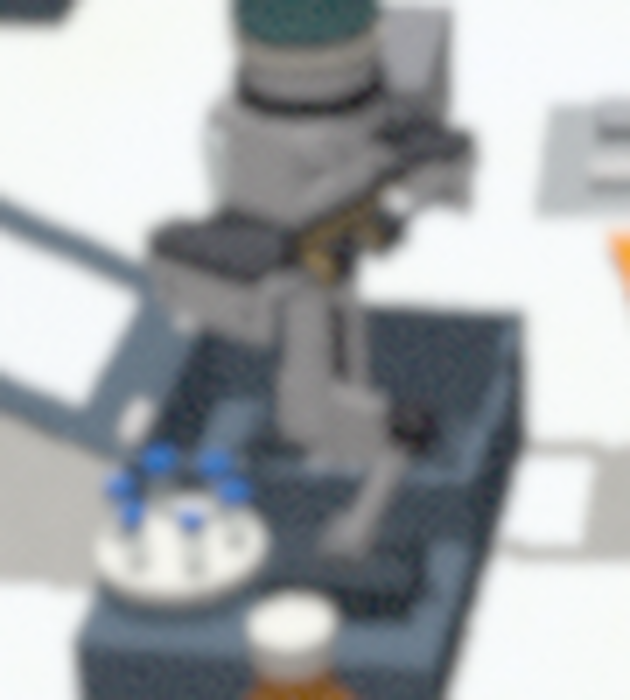

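Emit:
send_rows(
  increments=[
    [-1,0,0,0,0.03],
    [-1,0,0,0,0.03],
  ],
)

```text
time: 21.22
tool_pos: [0.658, 0.0941, 0.011]
ee_rot: [2.237, 1.567, -1.409]
wrist_force: [3.0, -5.0, -0.2]
width: 0.0125
```

```bash
python3 - <<'E'
from h import *
o=robot.get_obs(); print(plan([.6553,.0955,.01],1.31)['h'],o['joint_torque'][5],o['wrist_torque'],o['joint_positions'][5],o['wrist_force'])
E
```

```text
-2.0748 0.8093495294451714 [-0.76155677 -0.27314102  0.62453959] 2.1341326469645376 [ 2.99638047 -4.99310125 -0.22039168]
```

Emit:
send_rows(
  increments=[
    [-0.3,0,0,0,0],
    [-0.3,0,0,0,0],
    [-0.3,0,0,0,0],
    [-0.3,0,0,0,0],
    [-0.3,0,0,0,0],
  ],
)

```text
time: 21.63
tool_pos: [0.6574, 0.0966, 0.0108]
ee_rot: [-0.216, 1.57, 2.418]
wrist_force: [0.2, -0.3, -0.1]
width: 0.0328
```

Emit:
send_rows(
  increments=[
    [-0.3,-0.02,0,0,0],
    [-0.3,-0.05,0,0,0],
    [-0.3,-0.09,0,0,0],
    [-0.3,-0.13,0,0,0],
    [-0.3,-0.15,0,0,0],
  ],
)

```text
time: 22.05
tool_pos: [0.6595, 0.0966, 0.1673]
ee_rot: [-2.538, 1.563, 0.096]
wrist_force: [1.0, -0.5, 0.6]
width: 0.0328
```

```bash
python3 - <<'E'
from h import *
obs()
snap("side","side19"); st("side19",150,250,150,240,7,"z19s")
snap("top","top19"); st("top19",95,185,170,290,6.5,"z19t")
print(plan([.535,.23,.16],-1.57))
E
```

```text
{'time': 22.05, 'joint_positions': [0.0603, 0.3439, 1.0625, 0.0003, 1.7269, 2.1384], 'qvel': [-0.0009, -0.0262, -0.3926, 0.0016, 0.4233, -0.0019], 'joint_torque': [-0.1303, -39.6832, -25.9963, -0.0294, -0.1239, 0.0021], 'tool_pos': [0.6595, 0.0966, 0.1673], 'ee_rot': [-2.5383, 1.5625, 0.096], 'wrist_force': [0.9772, -0.5121, 0.5954], 'wrist_torque': [0.1018, -0.0316, -0.005], 'width': 0.0328}
{'t': [0.0066, -0.0554, 0.1747], 'h': np.float64(-2.0781), 'roll': np.float64(-0.5081)}
```

View pics/z19s.png

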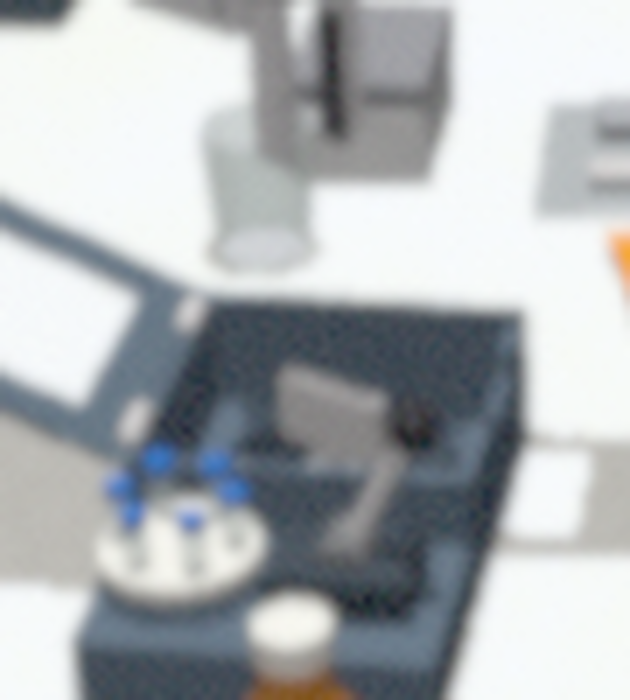

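View pics/z19t.png

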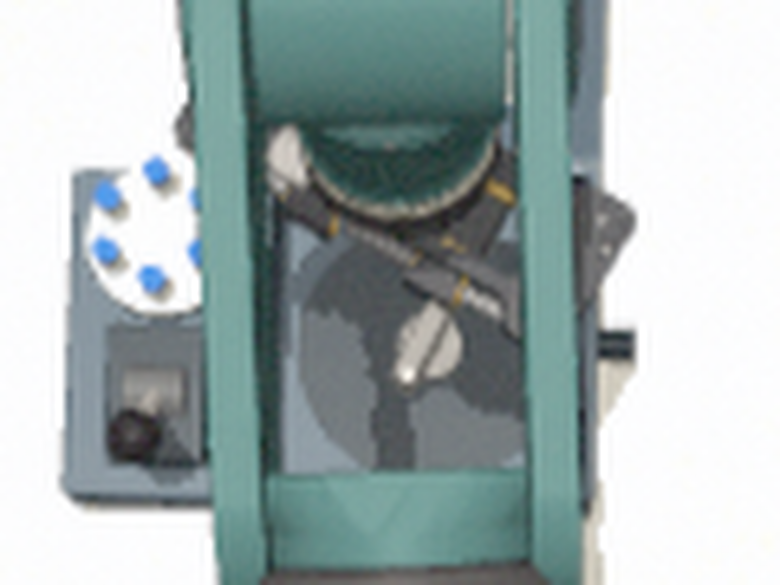

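Emit:
send_rows(
  increments=[
    [-1,0.0,-0.011,0.035,-0.1],
    [-1,0.0,-0.022,0.07,-0.2],
    [-1,0.0,-0.033,0.105,-0.3],
    [-1,0.0,-0.044,0.14,-0.4],
    [-1,0.0,-0.055,0.172,-0.508],
  ],
)

```text
time: 22.57
tool_pos: [0.5315, 0.2289, 0.1585]
ee_rot: [0.167, 1.567, -2.969]
wrist_force: [-0.8, 0.3, 0.2]
width: 0.0033
```

Emit:
send_rows(
  increments=[
    [-1,0.0,0,0,0],
    [-1,0,0,0,0],
    [-1,0,0,0,0],
  ],
)

```text
time: 22.82
tool_pos: [0.5338, 0.2275, 0.1594]
ee_rot: [0.642, 1.569, -2.501]
wrist_force: [0.2, 0.3, -1.5]
width: 0.0004
```

```bash
python3 - <<'E'
from h import *
np.set_printoptions(precision=4,suppress=True)
obs()
snap("top","top20"); st("top20",95,185,170,290,6.5,"z20t")
print(plan([.535,.231,.086],-1.56))
E
```

```text
{'time': 22.8167, 'joint_positions': [0.3056, 0.1578, 1.3048, -0.0007, 1.681, 1.8769], 'qvel': [-0.0244, 0.0088, -0.0176, 0.0011, 0.0029, -0.0003], 'joint_torque': [0.8428, -37.5823, -30.261, 0.058, -0.0396, -0.0042], 'tool_pos': [0.5338, 0.2275, 0.1594], 'ee_rot': [0.6417, 1.5686, -2.5005], 'wrist_force': [0.2342, 0.2997, -1.515], 'wrist_torque': [0.038, 0.0295, -0.0524], 'width': 0.0004}
{'t': [0.0736, -0.004, -0.0008], 'h': np.float64(-1.5723), 'roll': np.float64(-0.0123)}
```

View pics/z20t.png

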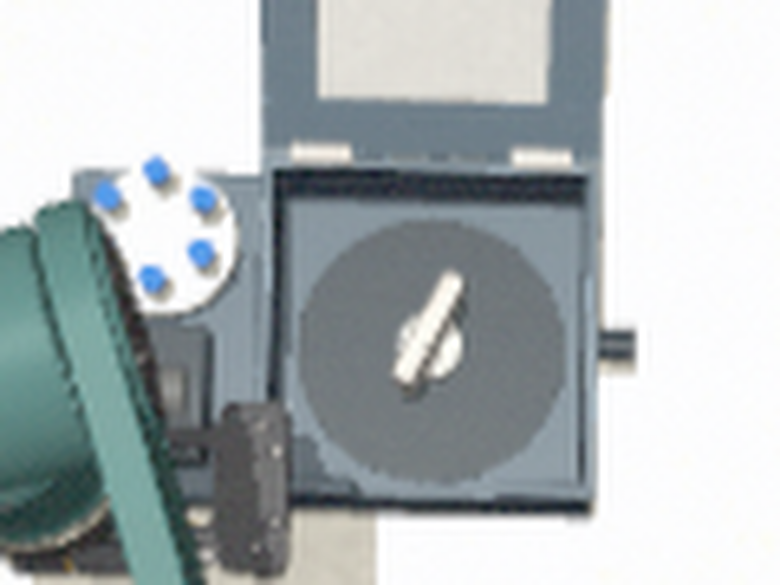

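```bash
python3 - <<'E'
from h import *
def t(u,v): return 170+(u+.5)/6.5-.5,95+(v+.5)/6.5-.5
a=atz("top20",*t(454,275),.076);b=atz("top20",*t(403,378),.076)
print(a,b,np.linalg.norm(a-b),np.arctan2(*(a-b)[1::-1]))
def ang(f):
    im=load(f)["im"][128:160,225:248].astype(float); K=cv2.resize(im,None,fx=8,fy=8,interpolation=cv2.INTER_CUBIC).mean(2)
    m=(K>K.max()*.78).astype(np.uint8); n,l,s,c=cv2.connectedComponentsWithStats(m); i=1+np.argmax(s[1:,4]); ys,xs=np.nonzero(l==i)
    r=cv2.minAreaRect(np.stack([xs,ys],1).astype(np.float32)); return r,cv2.fitLine(np.stack([xs,ys],1).astype(np.float32),2,0,.01,.01).ravel()
print(ang("top13"));print(ang("top20"))
E
```

```text
[0.68204621 0.08345393 0.076     ] [0.62914799 0.10740778 0.076     ] 0.05806899478791399 -0.4252041564092413
(((79.79901123046875, 135.59011840820312), (34.04205322265625, 133.7652587890625), 20.85445785522461), array([  0.38276416,  -0.92384607,  82.8107    , 139.91882   ],
      dtype=float32))
(((85.72732543945312, 137.30783081054688), (21.268558502197266, 135.34815979003906), 28.53998374938965), array([  0.4845151,  -0.8747829,  85.8969   , 138.46463  ], dtype=float32))
```

Emit:
send_rows(
  increments=[
    [-1,0.03,-0.003,0,-0.01],
    [-1,0.055,-0.003,0,-0.01],
    [-1,0.073,-0.003,0,-0.01],
    [-1,0.073,-0.003,0,-0.01],
    [-1,0.073,-0.003,0,-0.01],
  ],
)

```text
time: 23.28
tool_pos: [0.534, 0.2294, 0.0862]
ee_rot: [0.378, 1.567, -2.756]
wrist_force: [0.6, 0.4, 0.7]
width: 0.0005
```

Emit:
send_rows(
  increments=[
    [-1,0,0,0,0],
    [-1,0,0,0,0],
  ],
)

```text
time: 23.45
tool_pos: [0.5358, 0.2308, 0.0899]
ee_rot: [-2.869, 1.567, 0.282]
wrist_force: [-0.5, 0.1, 0.4]
width: 0.0005
```

```bash
python3 - <<'E'
from h import *
obs()
snap("side","side21"); st("side21",150,260,150,270,6,"z21s")
print(plan([.642,.231,.086],-1.56))
E
```

```text
{'time': 23.45, 'joint_positions': [0.3096, 0.1844, 1.4125, -0.0001, 1.5413, 1.8716], 'qvel': [0.007, -0.0074, -0.0019, -0.0, -0.0023, -0.0003], 'joint_torque': [-0.0862, -36.8565, -29.1611, -0.0125, -0.071, 0.0006], 'tool_pos': [0.5358, 0.2308, 0.0899], 'ee_rot': [-2.8687, 1.5673, 0.2816], 'wrist_force': [-0.5034, 0.0678, 0.4465], 'wrist_torque': [-0.0307, -0.0342, -0.0371], 'width': 0.0005}
{'t': [0.0043, 0.0009, -0.1063], 'h': np.float64(-1.5617), 'roll': np.float64(-0.0017)}
```

View pics/z21s.png

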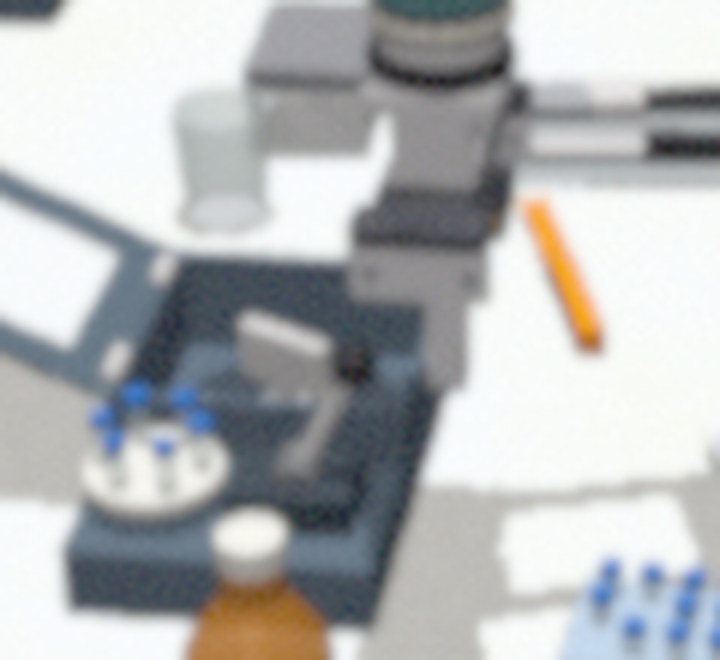

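Emit:
send_rows(
  increments=[
    [-1,0.003,0,-0.015,0],
    [-1,0.003,0,-0.03,0],
    [-1,0.003,0,-0.045,0],
    [-1,0.003,0,-0.06,0],
    [-1,0.003,0,-0.075,0],
  ],
)

```text
time: 23.92
tool_pos: [0.6104, 0.2319, 0.0868]
ee_rot: [-2.836, 1.569, 0.316]
wrist_force: [-0.7, 0.5, 1.1]
width: 0.0005
```

Emit:
send_rows(
  increments=[
    [-1,0,0,-0.012,0],
    [-1,0,0,-0.022,0],
    [-1,0,0,-0.029,0],
    [-1,0,0,-0.029,0],
  ],
)

```text
time: 24.25
tool_pos: [0.6372, 0.2316, 0.0853]
ee_rot: [0.147, 1.567, -2.985]
wrist_force: [-4.9, -0.4, -0.0]
width: 0.0006
```

```bash
python3 - <<'E'
from h import *
obs()
snap("side","side22"); st("side22",150,260,150,270,6,"z22s")
E
```

```text
{'time': 24.25, 'joint_positions': [0.2648, 0.4013, 1.1487, 0.0004, 1.5956, 1.8261], 'qvel': [0.007, -0.0152, 0.0235, -0.0092, -0.0302, 0.0022], 'joint_torque': [-0.5413, -46.251, -32.0191, -0.0368, -1.3791, -0.0346], 'tool_pos': [0.6372, 0.2316, 0.0853], 'ee_rot': [0.1474, 1.5668, -2.9846], 'wrist_force': [-4.8923, -0.4039, -0.0209], 'wrist_torque': [-0.1949, 0.7157, -0.0047], 'width': 0.0006}
```

View pics/z22s.png

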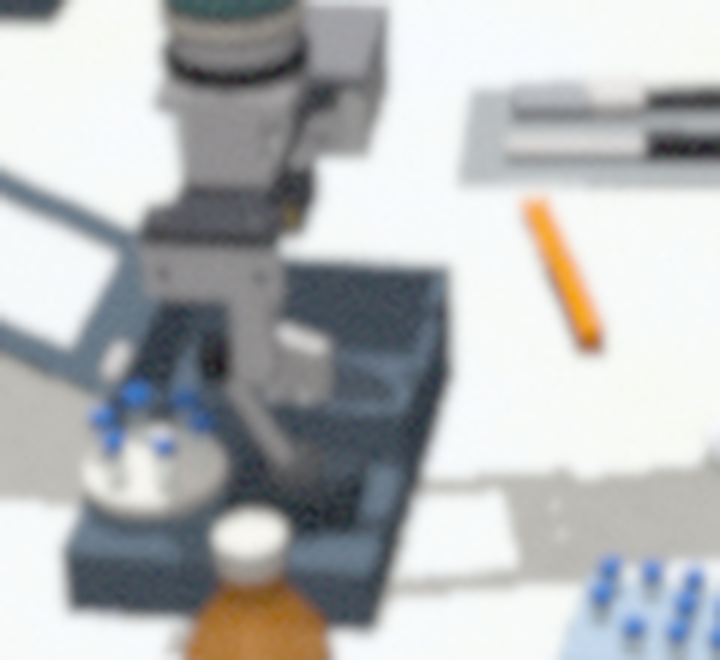

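Emit:
send_rows(
  increments=[
    [-1,0,0,-0.003,0],
    [-1,0,0,-0.005,0],
    [-1,0,0,-0.005,0],
  ],
)

```text
time: 24.55
tool_pos: [0.6374, 0.2315, 0.0852]
ee_rot: [0.146, 1.558, -2.985]
wrist_force: [-14.6, -1.9, 4.8]
width: 0.0006
```

```bash
python3 - <<'E'
from h import *
obs()
E
```

```text
{'time': 24.55, 'joint_positions': [0.2641, 0.409, 1.1383, 0.0014, 1.6068, 1.8244], 'qvel': [0.0021, -0.0063, 0.0081, -0.0031, -0.0105, 0.0017], 'joint_torque': [-2.0041, -43.7933, -33.8473, -0.5341, -4.8971, -0.0661], 'tool_pos': [0.6374, 0.2315, 0.0852], 'ee_rot': [0.146, 1.5582, -2.985], 'wrist_force': [-14.5992, -1.9152, 4.7937], 'wrist_torque': [-0.39, 2.7275, -0.0239], 'width': 0.0006}
```

The lever sits at its stop (no motion, 15 N). Back off and rise.

Emit:
send_rows(
  increments=[
    [-1,0,0,0.02,0],
    [-1,0,0,0.045,0],
    [-1,-0.02,0,0.08,0],
    [-1,-0.06,0,0.12,0],
    [-1,-0.1,0,0.16,0],
  ],
)

```text
time: 24.97
tool_pos: [0.5027, 0.2304, 0.1643]
ee_rot: [0.73, 1.57, -2.401]
wrist_force: [0.5, -0.0, 0.5]
width: 0.0008
```

Emit:
send_rows(
  increments=[
    [-1,-0.02,0.04,0.02,0],
    [-1,-0.04,0.08,0.04,0],
    [-1,-0.04,0.12,0.06,0],
    [-1,-0.04,0.16,0.08,0],
    [-1,-0.04,0.2,0.08,0],
  ],
)

```text
time: 25.38
tool_pos: [0.4278, 0.0457, 0.2064]
ee_rot: [3.12, 1.564, -0.009]
wrist_force: [1.5, -1.1, -0.1]
width: 0.0003
```

Emit:
send_rows(
  increments=[
    [-1,0,0.04,0,0],
    [-1,0,0.08,0,0],
    [-1,0,0.08,0,0],
    [-1,0,0.08,0,0],
    [-1,0,0.08,0,0],
  ],
)

```text
time: 25.8
tool_pos: [0.4298, -0.0335, 0.2044]
ee_rot: [-3.05, 1.569, 0.101]
wrist_force: [0.2, 0.6, -0.3]
width: 0.0008
```

```bash
python3 - <<'E'
from h import *
obs()
snap("side","side23"); st("side23",100,280,130,310,3.3,"z23s"); st("side23",0,384,0,512,1.5,"z23f")
snap("top","top23"); st("top23",95,185,170,290,6.5,"z23t"); st("top23",0,384,0,512,1.5,"z23g")
E
```

```text
{'time': 25.8, 'joint_positions': [-0.21, -0.1866, 1.5565, 0.0007, 1.7696, 1.3516], 'qvel': [0.0389, 0.0057, 0.0013, -0.0, 0.0038, -0.0024], 'joint_torque': [-0.9198, -22.4659, -30.4695, -0.0409, -0.0923, -0.0003], 'tool_pos': [0.4298, -0.0335, 0.2044], 'ee_rot': [-3.0498, 1.5687, 0.1012], 'wrist_force': [0.2243, 0.5674, -0.2903], 'wrist_torque': [0.0552, 0.0097, 0.012], 'width': 0.0008}
```

View pics/z23f.png

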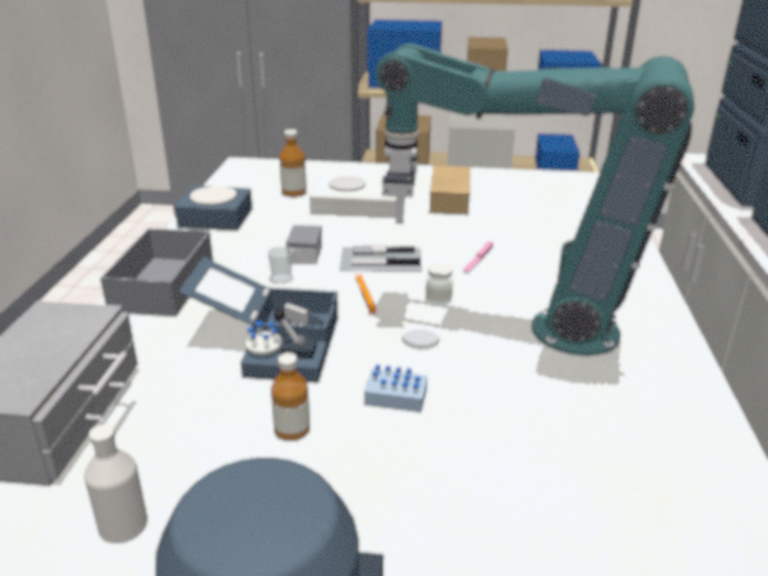

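View pics/z23g.png

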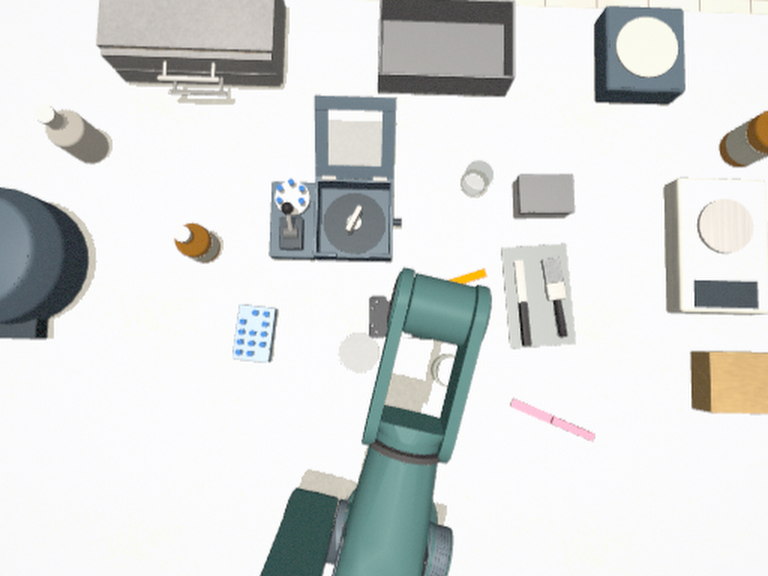

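View pics/z23t.png

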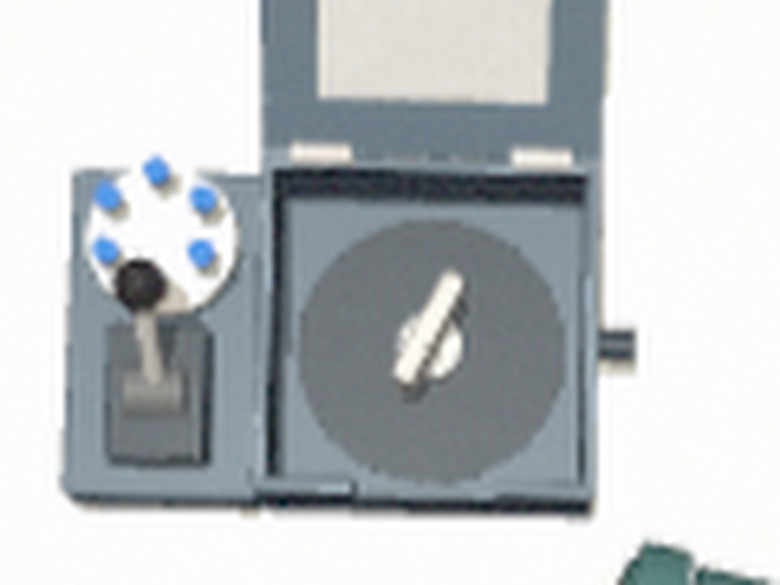

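```bash
python3 - <<'E'
from h import *
def t(u,v): return 170+(u+.5)/6.5-.5,95+(v+.5)/6.5-.5
print(atz("top23",*t(139,284),.137), atz("top13",*t(134,434),.137))
a=load("top0")["im"].astype(int);b=load("top23")["im"].astype(int)
d=(abs(a-b).sum(2)>60).astype(np.uint8)*255; cv2.imwrite("pics/diff.png",d)
o=robot.get_obs();print(o["time"],abs(np.array(o["qvel"])).max())
E
```

```text
[0.65904947 0.23120035 0.137     ] [0.58701719 0.23080749 0.137     ]
25.9 0.011961776735736254
```

View pics/diff.png

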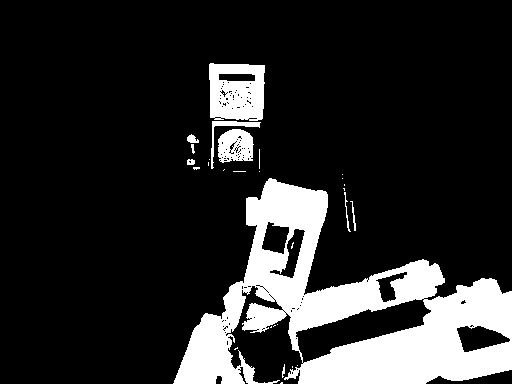

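```bash
python3 -c "
from bench import robot
print(robot.close_job())"
```

```text
the job is handed in; nothing more can be done
None
```

I did every step in the order asked and handed the job in at about 26 s; the hand-in gave no verdict.

1. **Cover:** I pried it up at the notch with the blade and pushed it past upright. It fell fully back by itself, and the last pictures show it folded back.
2. **Spatula:** I laid it back on the mat, within about 2 mm of where it lay at first.
3. **Key:** I wound it clockwise in one grip, about 3.3 rad, until the wrist torque jumped to about 0.6 N m. The top picture puts it at about 3.59 rad, against the stop at 3.6.
4. **Lever:** I pushed it over until it did not move further under about 15 N.

Comparing the first and last top pictures, nothing else moved. The jar was partly hidden under the arm in the last one, but the side picture shows it upright. The arm ended clear of everything.

Three checks did not go as expected:
- **Reported TCP height:** it read about 35 mm lower than the fingertips seen in both cameras. My first grasp of the spatula closed on air above the handle. After that I allowed for the difference.
- **Lever swing:** the ball moved about 72 mm, against 77 mm for a full swing. I put this down to the lever starting slightly off 0, since it was firm at its stop.
- **Cover height:** the pictures put its top nearer 80 mm than 85 mm. I kept the blade at a height that worked for either.

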